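# Build up the edge-burnishing spindle with graded rings

## Task

Build up the sandal maker's edge-burnishing spindle: thread the three wooden rings onto its upright arbor, largest first, then the middle one, and the smallest on top. With all three on, press the stack down until the sliding flange beneath it bottoms on its stop, and keep pressing on it with about 15 N for half a second, never loading the spindle with more than 25 N. Then let go, with the rings lying flat on one another, and leave everything else on the bench where it is.

Things in the scene. Friction and masses are not known exactly. Their poses are not given: they have to be found in the camera images.
- large_mid (a point): a plain hardwood ring (spacer), outside diameter 60 mm, 18 mm thick, bore 18 mm; lies flat on the bench at the start. The point is its centre, half-way up (9 mm above its underside); z is its axis. About 42 g
- medium_mid (a point): a plain hardwood ring (spacer), outside diameter 50 mm, 14 mm thick, bore 18 mm; lies flat on the bench at the start. The point is its centre, half-way up (7 mm above its underside); z is its axis. About 24 g
- small_mid (a point): a plain hardwood ring (spacer), outside diameter 40 mm, 10 mm thick, bore 18 mm; lies flat on the bench at the start. The point is its centre, half-way up (5 mm above its underside); z is its axis. About 12 g
- head: green motor box, 120 x 120 mm, top 60 mm above the bench, on a 150 x 120 mm foot plate bolted down; origin under its middle, at bench level. The arbor stands on its middle; on it slides a flange, a 38 mm steel disc that carries the rings: drag about 7 N, no spring, stays where left. It starts 4 to 20 mm above its hard stop; home, its top is 64 mm below the arbor tip, 12 to 28 mm above the box. Not measured: feel for it, creeping (10 mm/s)
- axis (a point): point on the axis of the steel arbor (16 mm diameter, top 8 mm tapered to 7 mm), level with the box's top, 60 mm above the bench; z up the arbor. The arbor is clamped at a height that differs every time and is not measured: its tip is 76 to 92 mm above this point
There are look-alikes about, which are no part of the job. What is shaped like the part that bears large_mid but red is not meant. Leave any purple look-alike of the part that bears small_mid alone.

How it is judged:
On the way, in this order (a step that is already met when the one before it is completed fails the run):
1. the largest ring is threaded on the arbor and lies low on it, flat (horizontal distance between large_mid and axis below 0.003 m and angle between large_mid's own z axis and vertical below 0.08 rad and z of large_mid in the frame of axis below 0.06 m), for 0.2 s.
2. the middle ring is threaded on and lies on the largest (all of step 1 and horizontal distance between medium_mid and axis below 0.003 m and angle between medium_mid's own z axis and vertical below 0.08 rad and z of medium_mid in the frame of large_mid between 0.0135 and 0.0185 m), for 0.2 s.
3. with all three rings on in order, the stack is pressed on the flange with more than 12 N for a quarter of a second: more than the drag, so it can only be home on its stop (all of step 2 and horizontal distance between small_mid and axis below 0.003 m and angle between small_mid's own z axis and vertical below 0.08 rad and z of small_mid in the frame of medium_mid between 0.0095 and 0.0145 m and contact force between ring_large and spindle above 12 N), for 0.25 s.
At the end, for the whole second after the job is handed in: The three rings are on the arbor, largest below, middle, smallest on top: each centred within 3 mm and level within 0.08 rad, lying on one another within 2.5 mm, the stack resting on the flange (where the press left it, home), everything at rest and let go (all of step 2 and horizontal distance between small_mid and axis below 0.003 m and angle between small_mid's own z axis and vertical below 0.08 rad and z of small_mid in the frame of medium_mid between 0.0095 and 0.0145 m and contact force between ring_large and spindle above 0.3 N and linear speed of each of ring_large, ring_medium, ring_small below 0.02 m/s); the robot touches nothing.
It fails at once if the spindle (arbor and flange) is loaded with more than 25 N (contact force between anything else and spindle above 25 N).
It fails at once if something else on the bench is shifted by more than 25 mm (distance of any of bobbin, wax, glue_jar, thread_cone, hammer, awl, sandal from where it was at the start of the episode above 0.025 m).
It also fails if it takes over 72 s, if anything falls off the work surface, if the arm or the gripper's body presses on something with over 40 N, if the wrist force passes 120 N, or if a joint passes its speed limit or range.

## Robot

A 6-joint arm with a two-finger parallel gripper is mounted at the origin on the work surface. World frame = base frame: x ahead of the robot, y to its left, z up, the work surface at z = 0. Lengths are in m, angles in rad, forces in N, time in s.
With the tool pointing down it reaches from about 0.4 to 0.825 m from the base axis. Payload 7 kg.
Tool frame: the origin (TCP) lies midway between the tips of the shut fingers; the grasp point (between the pads) lies 19 mm behind it; z points along the fingers, x is the direction in which the jaws open and shut, and the axes are right-handed (so a half turn about z gives the same grasp; the last joint's range is limited). The gripper opens to 88 mm and grips with 3 to 60 N. Pads are 19 mm wide; open, the fingers measure 130 mm over their backs; the gripper's body (78 mm by 193 mm) begins 47 mm behind the grasp point.
Start: joints at [1.525, 0.359, 0.012, 0, -1.224, -0.288], TCP at [0.221, 0.638, 0.227] pointing down, gripper open.
Joint ranges: [-3.07, 3.07], [-1.43, 2.12], [-1.02, 1.25], [-3.03, 1.67], [-3.05, -0], [-3.03, 3.03]. Speed limits (rad/s): [2.39, 2.39, 3.01, 3.14, 3.14, 3.14].

## Interface

Orientations are given as [roll, pitch, yaw] about the fixed x, y, z axes, in that order (R = Rz(yaw) Ry(pitch) Rx(roll)).
In Python, from station import arm gives the robot as it stands.
- The arm moves only by the tool apply_moves, never from a script. Its argument "moves" is a list of rows, each a list of 4 numbers: the shift along the tool's x, y, z in mm, then the turn about the tool's z in rad. A call has 1 to 5 rows; each row shifts and turns the commanded pose from where the row before left it, along the tool's axes as they then stand; what a row does not reach is not made up. A row lasts 1/10 s, in which the tool goes at most 50 mm and 8.59 degrees, less where a joint would pass 70% of its speed; a pose out of reach is approached as far as the arm can. A call with a gripper value outside its range is refused whole. "jaw" is the finger opening in mm, from 0 to 87.6, set as the call begins (left out, the last holds). The fingers move at their own pace and stop on an object; "squeeze" is the grip in N (left out, the last holds). Time passes only in rows, so rows that do not move let the fingers close. It gives the time, the measured TCP pose, the force and the opening at its end, in the units of the state.
- arm.get_state(): the state, without advancing time (a new reading comes with each control period).
- arm.grab_frame(name): name is "scene" or "side" or "wrist"; returns (picture, depth): 400x640x3 uint8, red, green, blue; 400x640 float32, m along the optical axis (not along the pixel's ray), 0 where there is no reading.
- arm.camera_info(name): a dict with "fov_y" (degrees; the focal length in pixels is half the picture's height over the tangent of half this angle, whatever the lens; pixels are square), "cx", "cy" (the principal point, pixels), "k1" (the pictures are not rectified: a ray, as slopes to the right and down, at radius r is drawn at 1 + k1 r^2 times it, then the intrinsics apply), "R" (3x3) and "t" (3): a world point X has camera coordinates R X + t. Camera axes: x right, y down, z forward; pixel columns grow to the right and rows downward; lengths in m; the calibration is good to about 2 mm. A picture is of the moment at which its call begins: read the wrist's pose just before it. camera_info takes no time and is no camera call; for the wrist camera it gives the pose at the moment of the call.
- arm.job_done(): hands the job in, once; it reports no verdict.
The state is a dict: "t": time; "q": joint angles; "qd": joint speeds; "joint_efforts": joint torques, N m; "eef_pos": TCP position; "ee_rot": TCP orientation; "force": force on the tool from outside, world axes, zero at the start; "moment": the same for the moment, N m; "width": finger opening in m.
Only numpy, scipy, OpenCV 4.12 (cv2) and the standard library are available. Lean on these libraries where they do the work, as an engineer would, in place of code of your own. Each camera call takes 0.05 s, during which the arm holds its last target.

## Working session

There is one attempt and no reset: what is moved stays moved. The work goes in short steps, Python scripts to look and compute and a tool call to move; the robot and the scene stay as the last step left them, time stands still between calls to the robot, and variables do not carry over. Pictures are saved under pics/ and viewed, and the job is handed in when it is done.

Besides the shell and the picture viewer there is one more tool, called in YAML: its name, and indented under it one key for each argument. apply_moves: Moves the arm, as the interface text tells. Its arguments: {"type":"object","properties":{"moves":{"type":"array"},"jaw":{"type":"number"},"squeeze":{"type":"number"}},"required":["moves"]}

I'll start by looking at the state and the camera images.

```bash
mkdir -p pics; cat > h.py <<'E'
import numpy as np, cv2
from station import arm
def grab(name,fn):
    info=arm.camera_info(name); p,d=arm.grab_frame(name)
    cv2.imwrite('pics/%s.png'%fn,cv2.cvtColor(p,cv2.COLOR_RGB2BGR)); np.savez('pics/%s.npz'%fn,p=p,d=d,**{k:np.array(v) for k,v in info.items()})
    return p,d,info
def load(fn):
    z=np.load('pics/%s.npz'%fn); return z['p'],z['d'],{k:z[k] for k in z.files if k not in('p','d')}
def ray(info,uv):
    f=200/np.tan(np.radians(float(info['fov_y']))/2)
    uv=np.atleast_2d(np.array(uv,float)); x=(uv[:,0]-info['cx'])/f; y=(uv[:,1]-info['cy'])/f
    k=float(info['k1']); K=np.array([[f,0,float(info['cx'])],[0,f,float(info['cy'])],[0,0,1]])
    u=cv2.undistortPoints(uv.reshape(-1,1,2),K,np.array([k,0,0,0.])).reshape(-1,2)
    return np.c_[u,np.ones(len(u))]
def plane(info,uv,z):
    R=np.array(info['R']);t=np.array(info['t']); d=ray(info,uv)@R; o=-R.T@t
    s=(z-o[2])/d[:,2]; return o+d*s[:,None]
def pts(info,d,uv):
    uv=np.atleast_2d(uv).astype(int); dd=d[uv[:,1],uv[:,0]]; r=ray(info,uv)*dd[:,None]
    return (r-np.array(info['t']))@np.array(info['R'])
def proj(info,X):
    X=np.atleast_2d(X); c=X@np.array(info['R']).T+np.array(info['t']); s=c[:,:2]/c[:,2:]
    r2=(s**2).sum(1,keepdims=True); s=s*(1+float(info['k1'])*r2); f=200/np.tan(np.radians(float(info['fov_y']))/2)
    return s*f+np.array([float(info['cx']),float(info['cy'])])
E
python3 - <<'E'
from h import *
for n in('scene','side','wrist'):
    p,d,i=grab(n,n+'0'); print(n,i['fov_y'],i['k1'],-np.array(i['R']).T@np.array(i['t']))
s=arm.get_state(); print(s)
E
```

```text
scene 53.79136127060977 -0.009159143409766857 [ 1.01091675 -0.13373327  0.49468309]
side 54.19192778886862 -0.015634669012851585 [0.35888891 0.38391758 0.61236046]
wrist 68.12203589237512 -0.04087862676661047 [0.29617384 0.6119373  0.38393779]
{'t': 0.15, 'q': array([ 1.52509365e+00,  3.59242656e-01,  1.12781707e-02, -2.47364322e-04,
       -1.22409338e+00, -2.88058189e-01]), 'qd': array([ 4.58340105e-05,  2.81899937e-04,  1.36944921e-03,  3.13301661e-03,
       -3.05962148e-04, -2.57106566e-04]), 'joint_efforts': array([-7.68632035e-04, -5.83276391e+01,  2.93290275e+01,  7.00102910e+00,
        8.77228245e-03, -1.16879924e-04]), 'eef_pos': array([0.22106318, 0.63739038, 0.22582994]), 'ee_rot': array([-3.14145722e+00, -1.27563419e-03, -1.90464148e+00]), 'force': array([-0.49963627,  0.02077952, -0.96269066]), 'moment': array([ 0.03475043, -0.02421734,  0.00643061]), 'width': 0.08727846419031839}
```

View pics/scene0.png

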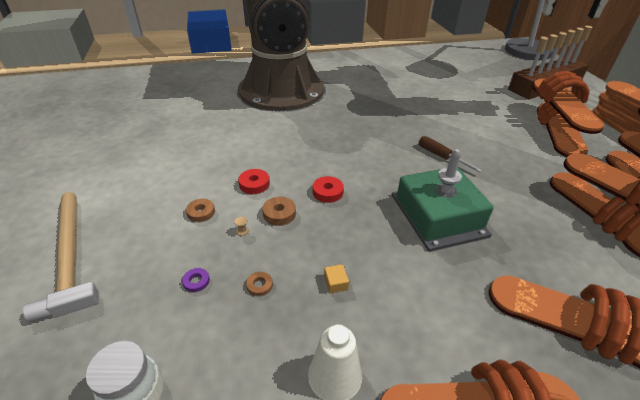

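View pics/side0.png

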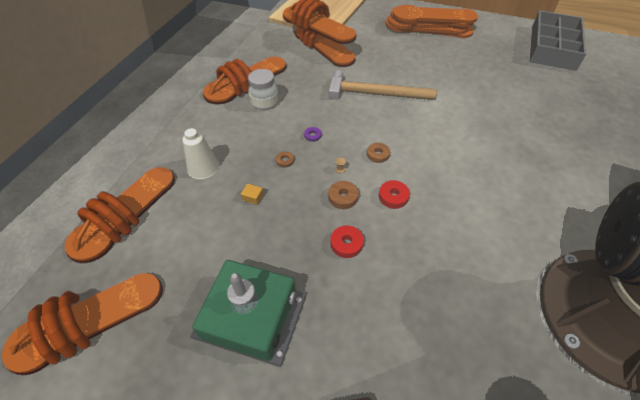

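View pics/wrist0.png

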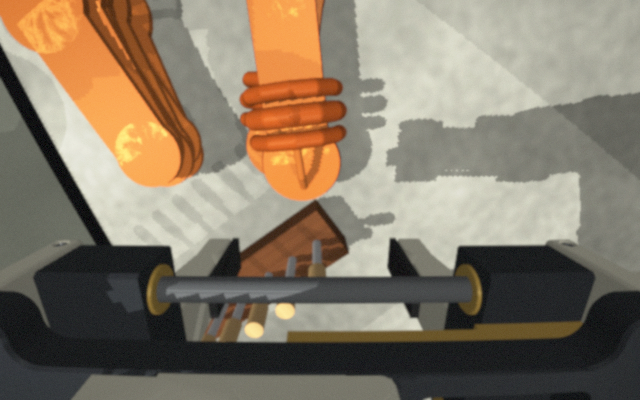

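The scene view shows brown rings at (279,210) large, (200,209) medium and (259,283) small. The red look-alikes are at (254,181) and (328,189), the purple one is at (195,279), and the bobbin is at (241,226), between the brown rings. The spindle head is at about (445,205), with the arbor tip at (455,152). I'll measure these next.

```bash
cat > meas.py <<'E'
from h import *
seeds={'scene0':dict(large=(279,210),medium=(200,209),small=(259,283),purple=(195,279),redA=(254,181),redB=(328,189),bobbin=(241,226),wax=(337,278)),
 'side0':dict(large=(343,194),medium=(378,152),small=(285,158),purple=(313,134),redA=(394,194),redB=(347,240),bobbin=(341,164),wax=(251,194))}
H=dict(large=.018,medium=.014,small=.010,purple=.010,redA=.018,redB=.018)
for fn,S in seeds.items():
    p,d,i=load(fn)
    hsv=cv2.cvtColor(p,cv2.COLOR_RGB2HSV)
    m=((hsv[...,1]>90)&(hsv[...,2]>40)).astype(np.uint8)
    m=cv2.morphologyEx(m,cv2.MORPH_CLOSE,np.ones((3,3)))
    cs,_=cv2.findContours(m,cv2.RETR_EXTERNAL,cv2.CHAIN_APPROX_NONE)
    for n,s in S.items():
        best=[c for c in cs if cv2.contourArea(c)>30 and np.linalg.norm(c.reshape(-1,2).mean(0)-s)<15]
        if not best: print(fn,n,'none');continue
        c=max(best,key=cv2.contourArea)
        mm=np.zeros(m.shape,np.uint8); cv2.drawContours(mm,[c],-1,1,-1)
        mm&=m
        v,u=np.nonzero(mm&(d>0)); P=pts(i,d,np.c_[u,v])
        zt=np.percentile(P[:,2],95)
        if n in H:
            h=H[n]; top=P[np.abs(P[:,2]-np.median(P[P[:,2]>h-.004,2]))<.003]
            # circle fit from top-face points: outer hull min enclosing circle
            (cx,cy),r=cv2.minEnclosingCircle(top[:,:2].astype(np.float32)*1000)
            print(fn,n,'ztop %.4f'%np.median(top[:,2]),'circ',round(cx,1),round(cy,1),'r',round(r,1),'mean',top[:,:2].mean(0).round(4),len(top))
        else: print(fn,n,P.mean(0).round(4),P.max(0).round(3),P.min(0).round(3))
E
python3 meas.py
```

```text
scene0 large ztop 0.0173 circ 492.4 -80.8 r 30.3 mean [ 0.4941 -0.0811] 568
scene0 medium ztop 0.0131 circ 458.7 -219.5 r 25.8 mean [ 0.4601 -0.2185] 383
scene0 small ztop 0.0090 circ 640.7 -133.9 r 20.0 mean [ 0.642  -0.1341] 376
scene0 purple ztop 0.0089 circ 612.8 -226.8 r 20.3 mean [ 0.614 -0.227] 382
scene0 redA ztop 0.0172 circ 398.5 -115.6 r 30.4 mean [ 0.4003 -0.116 ] 448
scene0 redB ztop 0.0173 circ 452.5 19.5 r 30.3 mean [0.4543 0.0192] 470
scene0 bobbin [ 0.524  -0.1498  0.017 ] [ 0.532 -0.14   0.027] [ 0.511 -0.159  0.001]
scene0 wax [ 0.6652 -0.0212  0.0175] [0.679 0.001 0.023] [ 0.626 -0.035 -0.002]
side0 large ztop 0.0171 circ 490.4 -78.9 r 30.1 mean [ 0.4905 -0.0779] 521
side0 medium ztop 0.0130 circ 457.6 -216.9 r 25.4 mean [ 0.4563 -0.2149] 267
side0 small ztop 0.0090 circ 638.1 -131.9 r 20.3 mean [ 0.6386 -0.1309] 163
side0 purple ztop 0.0092 circ 612.7 -223.3 r 20.7 mean [ 0.6105 -0.2237] 132
side0 redA ztop 0.0171 circ 396.6 -114.8 r 30.4 mean [ 0.397  -0.1133] 533
side0 redB ztop 0.0171 circ 451.0 20.5 r 30.6 mean [0.4507 0.0222] 683
side0 bobbin [ 0.5187 -0.1462  0.0164] [ 0.528 -0.138  0.028] [ 0.51  -0.171  0.   ]
side0 wax [ 0.657  -0.015   0.0168] [ 0.678 -0.002  0.023] [ 0.642 -0.048 -0.003]
```

```bash
python3 - <<'E'
from h import *
a=[]
for fn,(x,y,w,hh) in {'scene0':(380,130,120,120),'side0':(180,250,130,120)}.items():
    p,d,i=load(fn); c=cv2.resize(p[y:y+hh,x:x+w],(400,400*hh//w),interpolation=cv2.INTER_CUBIC); a.append(c[:370])
cv2.imwrite('pics/arborcrop.png',cv2.cvtColor(np.hstack(a),cv2.COLOR_RGB2BGR))
# side/scene bench depth check
for fn in('scene0','side0'):
    p,d,i=load(fn); P=pts(i,d,[(300,240),(150,240),(400,260),(300,130)]); print(fn,P.round(4).tolist())
E
```

```text
Traceback (most recent call last):
ValueError: all the input array dimensions except for the concatenation axis must match exactly, but along dimension 0, the array at index 0 has size 370 and the array at index 1 has size 369
```

Both views agree within about 2 mm, and the ring sizes and heights match the description (radii 30, 25 and 20 mm; top faces at 17, 13 and 9 mm). Next I'll measure the arbor.

```bash
python3 - <<'E'
from h import *
a=[]
for fn,(x,y,w,hh) in {'scene0':(385,130,120,120),'side0':(180,250,120,120)}.items():
    p,d,i=load(fn); c=cv2.resize(p[y:y+hh,x:x+w],(400,400),interpolation=cv2.INTER_CUBIC); a.append(c)
cv2.imwrite('pics/arborcrop.png',cv2.cvtColor(np.hstack(a),cv2.COLOR_RGB2BGR))
for fn,(x,y,w,hh) in {'scene0':(385,130,120,120),'side0':(180,250,120,120)}.items():
    p,d,i=load(fn); hsv=cv2.cvtColor(p,cv2.COLOR_RGB2HSV)
    v,u=np.mgrid[y:y+hh,x:x+w]; uv=np.c_[u.ravel(),v.ravel()]
    P=pts(i,d,uv); ok=d[uv[:,1],uv[:,0]]>0; P=P[ok]; uv=uv[ok]
    H=hsv[uv[:,1],uv[:,0]]
    g=(H[:,0]>50)&(H[:,0]<90)&(H[:,1]>80)&(np.abs(P[:,2]-.06)<.004)
    (c,s,ang)=cv2.minAreaRect(P[g,:2].astype(np.float32)*1000); print(fn,'box top',np.round(c,1),np.round(s,1),ang,'z',np.median(P[g,2]).round(4))
    gr=(H[:,1]<60)&(P[:,2]>.075)&(np.linalg.norm(P[:,:2]-np.array(c)/1000,axis=1)<.04)
    Q=P[gr]; print(' arbor zmax',np.sort(Q[:,2])[-8:].round(4))
    for z0 in np.arange(.07,.16,.006):
        q=Q[(Q[:,2]>=z0)&(Q[:,2]<z0+.006)]
        if len(q): print('  z %.3f n %d'%(z0,len(q)),q.mean(0).round(4), np.ptp(q[:,:2],axis=0).round(4))
E
```

```text
scene0 box top [556.9 200.2] [118.2 116.2] 2.9247491359710693 z 0.0593
 arbor zmax [0.1419 0.1421 0.1422 0.1424 0.1426 0.1428 0.1433 0.1434]
  z 0.070 n 5 [0.5592 0.1969 0.0753] [0.0101 0.0061]
  z 0.076 n 7 [0.5637 0.1962 0.08  ] [0.0089 0.0104]
  z 0.082 n 10 [0.5681 0.1968 0.0848] [0.0111 0.0217]
  z 0.088 n 195 [0.5606 0.1983 0.0923] [0.039  0.0384]
  z 0.094 n 54 [0.56   0.1981 0.0959] [0.0362 0.0298]
  z 0.100 n 31 [0.5597 0.1982 0.1032] [0.0115 0.012 ]
  z 0.106 n 28 [0.5601 0.1985 0.1092] [0.0123 0.0139]
  z 0.112 n 30 [0.5605 0.1986 0.1149] [0.0117 0.015 ]
  z 0.118 n 31 [0.5604 0.1983 0.1208] [0.0118 0.0123]
  z 0.124 n 31 [0.5604 0.1989 0.1267] [0.013  0.0132]
  z 0.130 n 41 [0.56   0.1987 0.1332] [0.0162 0.0155]
  z 0.136 n 37 [0.5581 0.2002 0.1389] [0.0108 0.012 ]
  z 0.142 n 7 [0.5566 0.2017 0.1427] [0.006  0.0057]
side0 box top [553.4 203.6] [116.7 117.1] 3.724276304244995 z 0.0589
 arbor zmax [0.1421 0.1421 0.1423 0.1423 0.1426 0.1428 0.1428 0.143 ]
  z 0.082 n 5 [0.5465 0.2133 0.0875] [0.0287 0.0212]
  z 0.088 n 343 [0.5509 0.206  0.0923] [0.0383 0.0368]
  z 0.094 n 40 [0.5519 0.2063 0.0954] [0.0365 0.0325]
  z 0.100 n 24 [0.5497 0.2067 0.1025] [0.0113 0.0123]
  z 0.106 n 23 [0.5485 0.2056 0.109 ] [0.0101 0.0119]
  z 0.112 n 21 [0.5496 0.2069 0.115 ] [0.0106 0.0125]
  z 0.118 n 24 [0.5497 0.2066 0.1207] [0.0115 0.0106]
  z 0.124 n 29 [0.5488 0.2062 0.1271] [0.0103 0.0119]
  z 0.130 n 39 [0.5512 0.2061 0.1338] [0.0151 0.0129]
  z 0.136 n 58 [0.5522 0.2034 0.1392] [0.0122 0.0125]
  z 0.142 n 9 [0.5534 0.2027 0.1424] [0.0046 0.0056]
```

View pics/arborcrop.png

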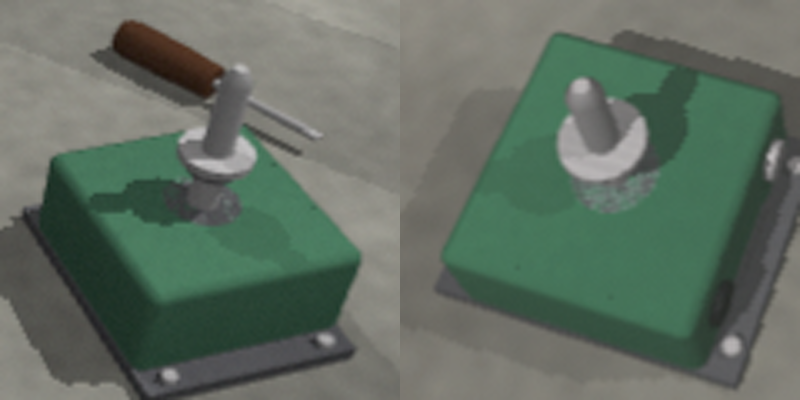

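The close crop shows the bare arbor standing on the green box, with the flange part-way up it. What the measurements give:
- **Arbor axis:** about (0.555, 0.202). The tip is about 84 mm above the box top, within the stated 76–92 mm.
- **Flange:** top at about 0.094 m. Home should be about 0.080 m, so about 14 mm of travel.

Candidates, by scene pixel:

| Item | Pixel | Decision |
|---|---|---|
| Large brown ring | (279,210) | use |
| Red ring | (254,181) | leave |
| Red ring | (328,189) | leave |
| Medium brown ring | (200,209) | use |
| Small brown ring | (259,283) | use |
| Purple ring | (195,279) | leave |

Next is a planner script and one close crop to check the choice.

```bash
cat > plan.py <<'E'
from h import *
import sys, math
def wrap(a): return (a+math.pi)%(2*math.pi)-math.pi
def plan(wps, start=None, step=46, tstep=.14, rnd=0):
    """wps: (x,y,z,yaw) in m; prints rows"""
    s=arm.get_state()
    cur=np.array([*s['eef_pos'],s['ee_rot'][2]]) if start is None else np.array(start,float)
    rows=[]
    for w in wps:
        w=np.array(w,float)
        while True:
            d=w[:3]-cur[:3]; dy=wrap(w[3]-cur[3]); L=np.linalg.norm(d)*1000
            n=max(math.ceil(L/step-1e-6),math.ceil(abs(dy)/tstep-1e-6))
            if (L<0.6 and abs(dy)<.006): break
            n=max(n,1)
            st=d/n; c,sn=math.cos(cur[3]),math.sin(cur[3])
            tx=np.array([c,sn,0]); ty=np.array([sn,-c,0]); tz=np.array([0,0,-1.])
            r=[round(float(st@a)*1000,rnd) for a in(tx,ty,tz)]; t=round(-dy/n,2)
            if not any(r) and t==0: break
            rows.append([int(v) if rnd==0 else v for v in r]+[t])
            cur[:3]+= (tx*r[0]+ty*r[1]+tz*r[2])/1000; cur[3]=wrap(cur[3]-t)
    for i in range(0,len(rows),5): print(str(rows[i:i+5]))
    print('end',cur.round(4),len(rows),'rows'); return cur
E
python3 - <<'E'
from plan import *
p,d,i=load('scene0'); c=cv2.resize(p[160:310,170:370],(800,600),interpolation=cv2.INTER_CUBIC)
cv2.imwrite('pics/ringcrop.png',cv2.cvtColor(c,cv2.COLOR_RGB2BGR))
plan([(.42,.35,.20,-2.6),(.4914,-.0799,.10,-math.pi)])
E
```

```text
[[26, -35, 3, np.float64(0.09)], [22, -37, 3, np.float64(0.09)], [19, -39, 3, np.float64(0.09)], [15, -41, 3, np.float64(0.09)], [12, -42, 3, np.float64(0.08)]]
[[8, -43, 4, np.float64(0.09)], [5, -44, 3, np.float64(0.08)], [1, -44, 4, np.float64(0.09)], [16, -41, 10, np.float64(0.05)], [14, -41, 10, np.float64(0.05)]]
[[12, -42, 10, np.float64(0.05)], [9, -42, 10, np.float64(0.06)], [7, -43, 10, np.float64(0.05)], [5, -43, 10, np.float64(0.06)], [2, -44, 10, np.float64(0.05)]]
[[0, -44, 10, np.float64(0.06)], [-3, -43, 10, np.float64(0.05)], [-4, -44, 10, np.float64(0.06)]]
end [ 0.4912 -0.0803  0.0998  3.1385] 18 rows
```

View pics/ringcrop.png

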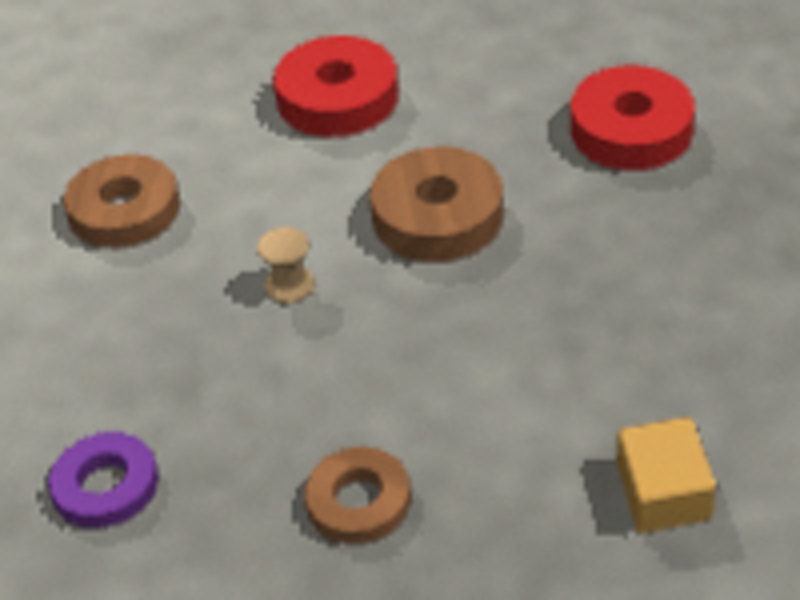

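The crop confirms it: three brown rings in three sizes (large at crop (437,200), medium at (122,198), small at (358,493)), and the red and purple ones are the decoys. I'll move over the large ring now.

apply_moves:
  moves:
    - [26,-35,3,0.09]
    - [22,-37,3,0.09]
    - [19,-39,3,0.09]
    - [15,-41,3,0.09]
    - [12,-42,3,0.08]
  jaw: 86
  squeeze: 15

```text
t: 0.65
eef_pos: [0.3455, 0.4574, 0.2113]
ee_rot: [-3.142, -0.0, -2.348]
force: [0.9, 0.2, 0.4]
width: 0.0857
```

apply_moves:
  moves:
    - [8,-43,4,0.09]
    - [5,-44,3,0.08]
    - [1,-44,4,0.09]
    - [16,-41,10,0.05]
    - [14,-41,10,0.05]

```text
t: 1.15
eef_pos: [0.4342, 0.2623, 0.18]
ee_rot: [-3.142, -0.0, -2.707]
force: [1.2, 0.8, 0.2]
width: 0.0858
```

apply_moves:
  moves:
    - [12,-42,10,0.05]
    - [9,-42,10,0.06]
    - [7,-43,10,0.05]
    - [5,-43,10,0.06]
    - [2,-44,10,0.05]

```text
t: 1.65
eef_pos: [0.4698, 0.048, 0.1304]
ee_rot: [3.141, 0.0, -2.977]
force: [0.8, 0.9, -0.0]
width: 0.0858
```

apply_moves:
  moves:
    - [0,-44,10,0.06]
    - [-3,-43,10,0.05]
    - [-4,-44,10,0.06]
    - [0,0,0,0]
    - [0,0,0,0]

```text
t: 2.15
eef_pos: [0.4908, -0.0812, 0.1]
ee_rot: [-3.141, -0.001, 3.136]
force: [-0.7, 0.5, 1.2]
width: 0.0861
```

```bash
sed -i 's/t=round(-dy\/n,2)/t=float(round(float(-dy\/n),2))/' plan.py; python3 - <<'E'
from h import *
s=arm.get_state(); print(s['t'],s['eef_pos'],s['ee_rot'],s['force'],s['width'],s['q'])
p,d,i=grab('wrist','w1'); print(proj(i,[.4914,-.0799,.018]))
E
```

```text
2.15 [ 0.49084122 -0.08121017  0.10001238] [-3.14132794e+00 -1.30480458e-03  3.13589975e+00] [-0.66956204  0.53520632  1.22289443] 0.08607998526131082 [ 2.31761305e-01  1.93763151e-01 -5.41804716e-01 -6.68686517e-05
 -8.36558922e-01 -2.37409199e-01]
[[312.4019109  209.46280974]]
```

View pics/w1.png

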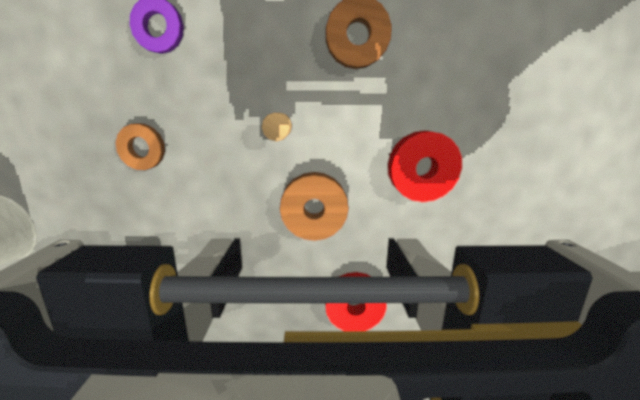

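The wrist view shows the large brown ring at (314,207); I predicted (312,209). The red ring is at (426,166) and the bobbin at (277,126). I'll compute the ring centre from this view and plan the descent.

```bash
python3 - <<'E'
from plan import *
p,d,i=load('w1'); hsv=cv2.cvtColor(p,cv2.COLOR_RGB2HSV)
for n,s,h,hm in(('large',(314,207),.018,(5,25)),('small',(140,147),.010,(5,25)),('medium',(358,33),.014,(5,25))):
    m=((hsv[...,0]>=hm[0])&(hsv[...,0]<=hm[1])&(hsv[...,1]>90)).astype(np.uint8)
    cs,_=cv2.findContours(m,cv2.RETR_EXTERNAL,cv2.CHAIN_APPROX_NONE)
    c=[c for c in cs if cv2.contourArea(c)>200 and np.linalg.norm(c.reshape(-1,2).mean(0)-s)<15][0]
    mm=np.zeros(m.shape,np.uint8); cv2.drawContours(mm,[c],-1,1,-1); mm&=m
    v,u=np.nonzero(mm&(d>0)); P=pts(i,d,np.c_[u,v]); zt=np.median(P[:,2]); top=P[np.abs(P[:,2]-zt)<.003]
    C,r=cv2.minEnclosingCircle(top[:,:2].astype(np.float32)*1000)
    e=cv2.fitEllipse(c); print(n,'ztop',zt.round(4),'depth circ',np.round(C,1),round(r,1),'mean',top[:,:2].mean(0).round(4),'ellipse centre on plane',plane(i,[e[0]],h)[0].round(4))
plan([(.4914,-.0799,.05,math.pi),(.4914,-.0799,.003,math.pi)])
E
```

```text
large ztop 0.018 depth circ [490.4 -80.5] 29.7 mean [ 0.4904 -0.0817] ellipse centre on plane [ 0.4903 -0.0828  0.018 ]
small ztop 0.0099 depth circ [ 638.3 -133.1] 20.1 mean [ 0.6377 -0.1341] ellipse centre on plane [ 0.6367 -0.1343  0.01  ]
medium ztop 0.014 depth circ [ 456.2 -217.6] 24.8 mean [ 0.4564 -0.2174] ellipse centre on plane [ 0.4566 -0.2173  0.014 ]
[[0, 0, 25, -0.0], [0, 0, 25, -0.0], [0, 0, 24, -0.0], [0, 0, 23, -0.0]]
end [ 0.4912 -0.0803  0.0034  3.1377] 4 rows
```

apply_moves:
  moves:
    - [0,0,30,0]
    - [0,0,30,0]
    - [0,0,22,0]
    - [0,0,14,0]
    - [0,0,0,0]

```text
t: 2.7
eef_pos: [0.4903, -0.0788, 0.0032]
ee_rot: [-3.141, -0.003, 3.141]
force: [-0.6, 0.5, 0.7]
width: 0.0857
```

apply_moves:
  moves:
    - [0,0,0,0]
    - [0,0,0,0]
    - [0,0,0,0]
    - [0,0,0,0]
    - [0,0,0,0]
  jaw: 50
  squeeze: 15

```text
t: 3.2
eef_pos: [0.4918, -0.0798, 0.0053]
ee_rot: [3.141, 0.001, 3.139]
force: [-1.8, 2.5, 5.8]
width: 0.0602
```

```bash
python3 - <<'E'
from h import *
for k in range(3):
    s=arm.get_state(); print(s['t'],s['eef_pos'].round(5),s['ee_rot'].round(4),s['force'].round(2),s['width'])
    grab(('wrist','side','scene')[k],('w2','side2','scene2')[k])
E
```

```text
3.2 [ 0.49181 -0.07977  0.00534] [3.1413e+00 1.3000e-03 3.1387e+00] [-1.83  2.48  5.84] 0.06015222877135133
3.25 [ 0.49186 -0.07975  0.00536] [3.1413e+00 1.4000e-03 3.1387e+00] [-1.57  2.79  6.88] 0.06015474049772444
3.3 [ 0.49185 -0.07976  0.00537] [3.1413e+00 1.4000e-03 3.1387e+00] [-1.88  3.03  7.02] 0.06018066383905622
```

View pics/w2.png

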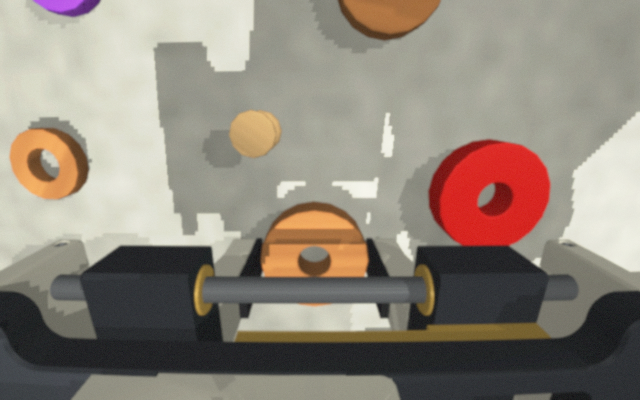

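View pics/scene2.png

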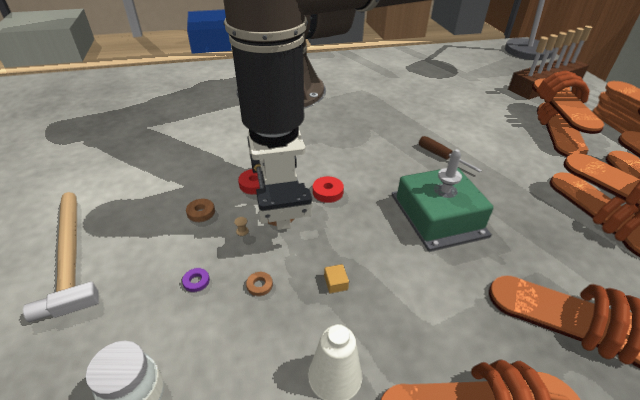

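The large ring is gripped: width is 60.2 mm, and the wrist view shows it between the pads with the bore at (314,260). I'll lift it and carry it over the arbor, with the jaws across the scene camera's line of sight.

```bash
python3 - <<'E'
from plan import *
plan([(.4914,-.0803,.17,3.138),(.555,.202,.172,-2.2)],start=(.4914,-.0803,.004,3.138))
E
```

```text
[[0, 0, -42, -0.0], [0, 0, -41, -0.0], [0, 0, -42, -0.0], [0, 0, -41, -0.0], [-9, 40, 0, -0.14]]
[[-14, 39, 0, -0.13], [-19, 37, 0, -0.14], [-24, 33, 0, -0.13], [-29, 30, -1, -0.14], [-33, 26, 0, -0.13]]
[[-35, 21, -1, -0.14]]
end [ 0.5548  0.202   0.172  -2.1952] 11 rows
```

apply_moves:
  moves:
    - [0,0,-15,0]
    - [0,0,-35,0]
    - [0,0,-42,0]
    - [0,0,-42,0]
    - [0,0,-34,0]

```text
t: 3.85
eef_pos: [0.4915, -0.0801, 0.1753]
ee_rot: [3.141, 0.002, 3.138]
force: [0.5, 0.2, -1.0]
width: 0.0603
```

apply_moves:
  moves:
    - [-9,40,0,-0.14]
    - [-14,39,0,-0.13]
    - [-19,37,0,-0.14]
    - [-24,33,0,-0.13]
    - [-29,30,-1,-0.14]

```text
t: 4.35
eef_pos: [0.5359, 0.1231, 0.1737]
ee_rot: [3.141, 0.0, -2.459]
force: [1.1, -0.2, -0.0]
width: 0.0601
```

apply_moves:
  moves:
    - [-33,26,0,-0.13]
    - [-35,21,0,-0.14]
    - [0,0,0,0]
    - [0,0,0,0]
    - [0,0,0,0]

```text
t: 4.85
eef_pos: [0.5541, 0.2017, 0.1733]
ee_rot: [3.141, -0.001, -2.196]
force: [0.1, -1.0, -1.0]
width: 0.0602
```

```bash
python3 - <<'E'
from h import *
for k in range(3):
    s=arm.get_state(); print(s['t'],s['eef_pos'].round(5),s['ee_rot'].round(4),s['force'].round(2),s['width'])
    grab(('wrist','side','scene')[k],('w3','side3','scene3')[k])
a=[]
p,_,_=load('scene3'); a.append(cv2.resize(p[90:240,370:520],(400,400),interpolation=cv2.INTER_CUBIC))
p,_,_=load('side3'); a.append(cv2.resize(p[200:350,170:320],(400,400),interpolation=cv2.INTER_CUBIC))
cv2.imwrite('pics/c3.png',cv2.cvtColor(np.hstack(a),cv2.COLOR_RGB2BGR))
E
```

```text
4.85 [0.5541  0.2017  0.17332] [ 3.1412e+00 -7.0000e-04 -2.1959e+00] [ 0.12 -1.01 -1.02] 0.060184710108496596
4.9 [0.55423 0.20145 0.17357] [ 3.1414e+00 -3.0000e-04 -2.1962e+00] [-0.17 -0.35 -1.36] 0.06005655052085584
4.95 [0.55434 0.20137 0.1737 ] [ 3.1415e+00 -1.0000e-04 -2.1963e+00] [0.67 0.21 0.74] 0.06010282659990226
```

View pics/c3.png

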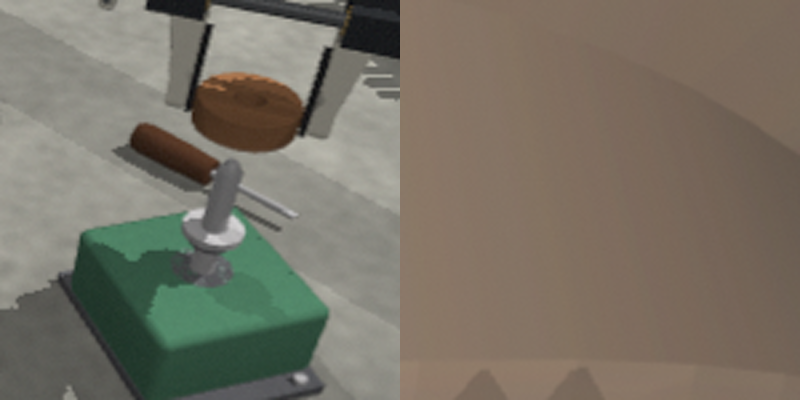

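View pics/w3.png

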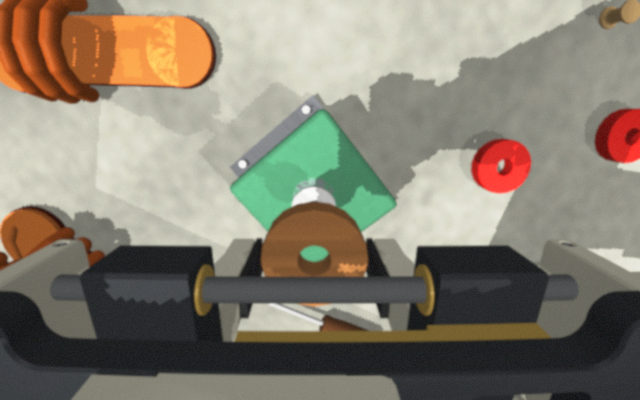

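The side camera is blocked by the arm. In the scene crop the ring is above the arbor, and the tip (232,165) sits a little left of the ring centre. I'll measure the ring-to-arbor offset in the scene and wrist views, so calibration bias cancels.

```bash
cat > rel.py <<'E'
from plan import *
from scipy.optimize import least_squares
def circ(P,r,c0):
    f=lambda c: np.hypot(P[:,0]-c[0],P[:,1]-c[1])-r
    s=least_squares(f,c0,loss='soft_l1',f_scale=.001); return s.x, np.abs(s.fun).mean()
def cloud(fn,box):
    p,d,i=load(fn); hsv=cv2.cvtColor(p,cv2.COLOR_RGB2HSV); x0,y0,x1,y1=box
    v,u=np.mgrid[y0:y1,x0:x1]; uv=np.c_[u.ravel(),v.ravel()]; ok=d[uv[:,1],uv[:,0]]>0; uv=uv[ok]
    return uv,pts(i,d,uv),hsv[uv[:,1],uv[:,0]],i
def arbor(fn,box,zlo,zhi,c0=(.555,.202)):
    uv,P,H,i=cloud(fn,box); g=(H[:,1]<70)&(P[:,2]>zlo)&(P[:,2]<zhi)&(np.linalg.norm(P[:,:2]-c0,axis=1)<.016)
    c,e=circ(P[g],.008,c0); return c,e,g.sum(),P[(H[:,1]<70)&(np.linalg.norm(P[:,:2]-c0,axis=1)<.012)&(P[:,2]>.1)]
E
python3 - <<'E'
from rel import *
for fn,box in(('scene0',(385,130,505,250)),('side0',(180,250,300,370))):
    c,e,n,Q=arbor(fn,box,.101,.132); print(fn,'arbor axis',c.round(4),'res',round(e,5),n)
fn='scene3'
uv,P,H,i=cloud(fn,(370,90,520,240))
c,e,n,Q=arbor(fn,(385,140,505,250),.101,.132); print(fn,'arbor',c.round(4),round(e,5),n,'zmax',np.sort(Q[:,2])[-3:])
g=(H[:,0]<20)&(H[:,1]>90)&(P[:,2]>.15)&(P[:,2]<.2)&(np.linalg.norm(P[:,:2]-[.555,.202],axis=1)<.05)
R=P[g]; print('ring z range',np.percentile(R[:,2],[1,5,50,95,99]).round(4),g.sum())
zt=np.percentile(R[:,2],97)
w=R[R[:,2]<zt-.003]; cw,ew=circ(w,.030,(.555,.202)); print('side wall circle',cw.round(4),round(ew,5),len(w))
t=R[R[:,2]>zt-.002]; C,r=cv2.minEnclosingCircle(t[:,:2].astype(np.float32)*1000); print('top circ',np.round(C,1),round(r,1))
# wrist: ring
uv,P,H,i=cloud('w3',(250,195,380,280)); g=(H[:,0]<20)&(H[:,1]>90)&(P[:,2]>.15)
R=P[g]; zt=np.median(R[:,2]); t=R[np.abs(R[:,2]-zt)<.003]; C,r=cv2.minEnclosingCircle(t[:,:2].astype(np.float32)*1000); print('wrist ring z',zt.round(4),np.round(C,1),round(r,1))
cc,e=circ(t[np.linalg.norm(t[:,:2]-t[:,:2].mean(0),axis=1)>0],.03,(.555,.202))
# flange in wrist
uv,P,H,i=cloud('w3',(280,165,350,215)); g=(H[:,1]<40)&(P[:,2]>.085)&(P[:,2]<.1); F=P[g]; 
if len(F): cf,ef=circ(F[np.argsort(-(F@np.array([.809,-.588,0])))[:40]],.019,(.555,.202)); print('flange pts',len(F),np.median(F[:,2]).round(4),'edge circ',cf.round(4),round(ef,5))
E
```

```text
scene0 arbor axis [0.5553 0.2023] res 0.00053 161
side0 arbor axis [0.5541 0.202 ] res 0.00032 123
scene3 arbor [0.5554 0.2023] 0.00063 156 zmax [0.14242758 0.142441   0.14269585]
ring z range [0.1699 0.1718 0.1852 0.1866 0.187 ] 969
side wall circle [0.5556 0.2013] 0.00318 376
top circ [556.4 199.3] 30.1
wrist ring z 0.1857 [554.1 202. ] 30.5
flange pts 549 0.0936 edge circ [0.554  0.2026] 0.00024
```

Camera estimates of the arbor axis agree on about (0.5545, 0.2023). The wrist view puts the ring within 0.7 mm of it, while the scene's top-face circle disagrees by about 3 mm. I'll do a cleaner pixel comparison in the scene image before lowering.

```bash
cat >> rel.py <<'E'
def ringpix(fn,box,ctr,R,ztop,th,zmin):
    """observed column extents/rows of ring mask versus projection of ring at ctr"""
    p,d,i=load(fn); hsv=cv2.cvtColor(p,cv2.COLOR_RGB2HSV); x0,y0,x1,y1=box
    m=((hsv[...,0]<25)&(hsv[...,1]>80)).astype(np.uint8); k=np.zeros_like(m); k[y0:y1,x0:x1]=1; m&=k
    v,u=np.nonzero(m); P=pts(i,d,np.c_[u,v]); g=P[:,2]>zmin; 
    m[:]=0; m[v[g],u[g]]=1
    n,l,st,_=cv2.connectedComponentsWithStats(m); b=1+np.argmax(st[1:,4]); m=(l==b)
    v,u=np.nonzero(m); a=np.linspace(0,2*np.pi,361)
    X=np.vstack([np.c_[ctr[0]+R*np.cos(a),ctr[1]+R*np.sin(a),np.full(361,z)] for z in(ztop,ztop-th)]); q=proj(i,X)
    print(fn,'obs cols',u.min()-.5,u.max()+.5,'rows',v.min()-.5,v.max()+.5,'| pred cols',q[:,0].min().round(1),q[:,0].max().round(1),'rows',q[:,1].min().round(1),q[:,1].max().round(1))
    dc=((u.min()+u.max())-(q[:,0].min()+q[:,0].max()))/2; dr=((v.min()+v.max())-(q[:,1].min()+q[:,1].max()))/2
    print('   obs-pred px',dc.round(2),dr.round(2)); return dc,dr
E
python3 - <<'E'
from rel import *
ringpix('scene3',(425,100,500,160),(.5543,.2014),.030,.1865,.018,.16)
p,d,i=load('scene3'); hsv=cv2.cvtColor(p,cv2.COLOR_RGB2HSV)
# arbor columns per row, vs projected axis at (.5545,.2023)
z=np.linspace(.10,.143,12); q=proj(i,np.c_[np.full(12,.5545),np.full(12,.2023),z]).round(1)
P=None
for (u0,v0),zz in zip(q,z):
    r=int(round(v0)); row=range(int(u0)-20,int(u0)+20)
    uv=np.array([(c,r) for c in row]); X=pts(i,d,uv); g=(np.linalg.norm(X[:,:2]-[.555,.202],axis=1)<.02)&(X[:,2]>.098)
    us=uv[g,0]; print('z %.3f'%zz,'axis px',u0,v0,'obs',us.min() if len(us) else None,us.max() if len(us) else None,(us.min()+us.max())/2-u0 if len(us) else '')
# 1mm sensitivities
b=proj(i,[.5543,.2014,.178]); print('px per mm tool x',(proj(i,[.5543-.000588,.2014-.000809,.178])-b).round(2),'tool y',(proj(i,[.5543-.000809,.2014+.000588,.178])-b).round(2))
E
```

```text
scene3 obs cols 441.5 484.5 rows 116.5 146.5 | pred cols 440.8 484.1 rows 115.5 146.5
   obs-pred px 0.52 0.49
z 0.100 axis px 450.8 170.9 obs 446 456 0.19999999999998863
z 0.104 axis px 451.4 169.0 obs 447 456 0.10000000000002274
z 0.108 axis px 451.9 167.1 obs 448 456 0.10000000000002274
z 0.112 axis px 452.5 165.2 obs 448 458 0.5
z 0.116 axis px 453.1 163.3 obs 449 458 0.39999999999997726
z 0.120 axis px 453.6 161.3 obs 449 459 0.39999999999997726
z 0.123 axis px 454.2 159.4 obs 450 459 0.30000000000001137
z 0.127 axis px 454.8 157.4 obs 450 460 0.19999999999998863
z 0.131 axis px 455.4 155.4 obs 451 461 0.6000000000000227
z 0.135 axis px 456.0 153.4 obs 452 460 0.0
z 0.139 axis px 456.6 151.4 obs 454 459 -0.10000000000002274
z 0.143 axis px 457.2 149.4 obs 456 457 -0.6999999999999886
px per mm tool x [[-0.67 -0.14]] tool y [[ 0.09 -0.32]]
```

The scene and wrist views now agree: the ring needs about -0.5 mm along tool x and +0.4 mm along tool y. I'll lower it over the taper gently and watch the force.

apply_moves:
  moves:
    - [-0.5,0.4,10,0]
    - [0,0,10,0]
    - [0,0,6,0]
    - [0,0,4,0]
    - [0,0,3,0]
  squeeze: 10

```text
t: 5.5
eef_pos: [0.5544, 0.2029, 0.1399]
ee_rot: [3.141, -0.001, -2.195]
force: [-0.0, 0.7, -1.1]
width: 0.0603
```

apply_moves:
  moves:
    - [0,0,2,0]
    - [0,0,2,0]
    - [0,0,0,0]

```text
t: 5.8
eef_pos: [0.5545, 0.2031, 0.1364]
ee_rot: [3.142, -0.0, -2.195]
force: [0.4, 0.2, 0.5]
width: 0.0602
```

```bash
python3 - <<'E'
from h import *
s=arm.get_state(); print(s['t'],s['eef_pos'].round(5),s['ee_rot'].round(4),s['force'].round(2),s['moment'].round(2),s['width'])
grab('scene','scene4');grab('wrist','w4'); s=arm.get_state(); print(s['eef_pos'].round(5),s['force'].round(2))
a=[]
p,_,_=load('scene4'); a.append(cv2.resize(p[100:240,380:520],(400,400),interpolation=cv2.INTER_CUBIC))
p,_,_=load('w4'); a.append(cv2.resize(p[160:320,240:400],(400,400),interpolation=cv2.INTER_CUBIC))
cv2.imwrite('pics/c4.png',cv2.cvtColor(np.hstack(a),cv2.COLOR_RGB2BGR))
E
```

```text
5.8 [0.55451 0.20309 0.13642] [ 3.1415e+00 -1.0000e-04 -2.1945e+00] [0.42 0.2  0.48] [ 0.06 -0.05  0.01] 0.06022810299212642
[0.55458 0.20311 0.1367 ] [-0.59  0.29 -0.83]
```

View pics/c4.png

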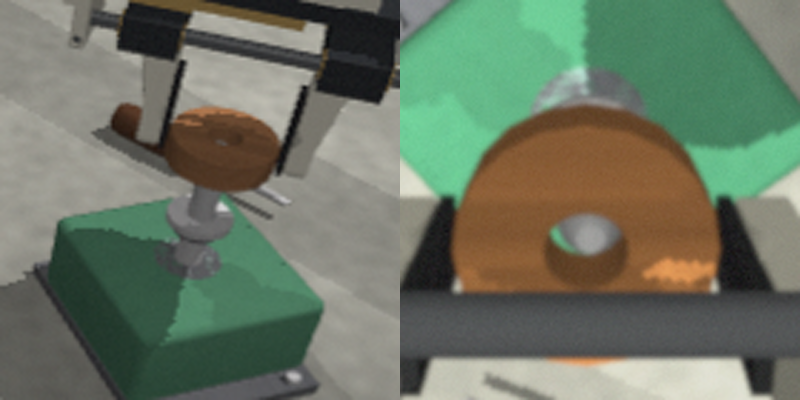

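The wrist crop shows the arbor tip inside the bore at crop (592,238), and the lateral force is near zero. I'll continue down towards the flange.

apply_moves:
  moves:
    - [0,0,3,0]
    - [0,0,4,0]
    - [0,0,4,0]

```text
t: 6.2
eef_pos: [0.5545, 0.2031, 0.1252]
ee_rot: [3.142, 0.0, -2.195]
force: [-0.8, -0.1, -0.4]
width: 0.0606
```

apply_moves:
  moves:
    - [0,0,4,0]
    - [0,0,4,0]
    - [0,0,4,0]

```text
t: 6.5
eef_pos: [0.5545, 0.2031, 0.1131]
ee_rot: [3.142, -0.0, -2.195]
force: [0.7, -0.0, -0.4]
width: 0.0606
```

apply_moves:
  moves:
    - [0,0,3,0]
    - [0,0,3,0]
    - [0,0,2,0]

```text
t: 6.8
eef_pos: [0.5545, 0.2031, 0.1052]
ee_rot: [3.142, -0.0, -2.195]
force: [-0.3, 1.2, -1.0]
width: 0.0602
```

apply_moves:
  moves:
    - [0,0,1,0]
    - [0,0,1,0]
    - [0,0,1,0]

```text
t: 7.1
eef_pos: [0.5546, 0.2031, 0.1026]
ee_rot: [-3.141, 0.0, -2.195]
force: [-0.1, -0.7, 0.3]
width: 0.0605
```

apply_moves:
  moves:
    - [0,0,1,0]
    - [0,0,1,0]

```text
t: 7.3
eef_pos: [0.5546, 0.2031, 0.1006]
ee_rot: [-3.142, 0.0, -2.195]
force: [0.1, -1.0, 0.5]
width: 0.0604
```

apply_moves:
  moves:
    - [0,0,0.5,0]
    - [0,0,0,0]

```text
t: 7.5
eef_pos: [0.5545, 0.2031, 0.1]
ee_rot: [3.142, -0.0, -2.195]
force: [-0.3, 0.0, -0.7]
width: 0.0604
```

apply_moves:
  moves:
    - [0,0,1,0]
    - [0,0,0,0]

```text
t: 7.7
eef_pos: [0.5546, 0.2031, 0.099]
ee_rot: [-3.142, 0.0, -2.195]
force: [0.0, -1.2, -0.5]
width: 0.0605
```

apply_moves:
  moves:
    - [0,0,1,0]
    - [0,0,0,0]

```text
t: 7.9
eef_pos: [0.5546, 0.2031, 0.0985]
ee_rot: [-3.141, 0.0, -2.194]
force: [-3.0, -0.7, 4.3]
width: 0.0605
```

```bash
python3 - <<'E'
from h import *
for k in range(2):
    grab(('scene','wrist')[k],('scene5','w5')[k]); s=arm.get_state(); print(s['t'],s['eef_pos'].round(5),s['force'].round(2),s['width'])
a=[]
p,_,_=load('scene5'); a.append(cv2.resize(p[110:230,390:510],(400,400),interpolation=cv2.INTER_CUBIC))
p,_,_=load('w5'); a.append(cv2.resize(p[160:320,240:400],(400,400),interpolation=cv2.INTER_CUBIC))
cv2.imwrite('pics/c5.png',cv2.cvtColor(np.hstack(a),cv2.COLOR_RGB2BGR))
E
```

```text
7.95 [0.55462 0.20306 0.0985 ] [-2.45 -0.92  5.03] 0.06033347233093693
8.0 [0.55465 0.20307 0.09849] [-0.99 -1.79  4.87] 0.060653489167357785
```

View pics/c5.png

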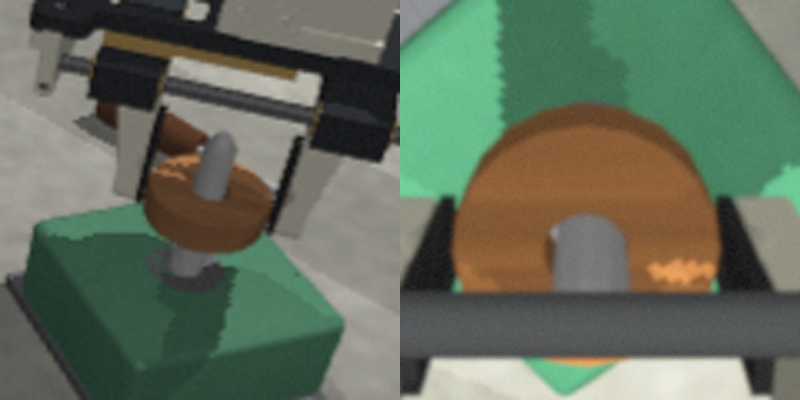

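Contact at about 5 N with the ring's underside at about 0.093 m, which is the flange height I measured. The scene crop shows the ring flat on the flange with the arbor through it. I'll release, go up, and plan the move to the medium ring keeping the same yaw.

apply_moves:
  moves:
    - [0,0,0,0]
    - [0,0,0,0]
    - [0,0,0,0]
    - [0,0,0,0]
  jaw: 78

```text
t: 8.4
eef_pos: [0.5545, 0.2031, 0.0979]
ee_rot: [3.142, -0.0, -2.195]
force: [1.0, 0.7, -0.3]
width: 0.0775
```

apply_moves:
  moves:
    - [0,0,-5,0]
    - [0,0,-15,0]
    - [0,0,-30,0]
    - [0,0,-30,0]

```text
t: 8.8
eef_pos: [0.5543, 0.2028, 0.1789]
ee_rot: [3.141, -0.001, -2.195]
force: [0.2, 0.2, -0.7]
width: 0.0779
```

```bash
python3 - <<'E'
from plan import *
s=arm.get_state(); print(s['t'],s['eef_pos'].round(5),s['ee_rot'].round(4),s['force'].round(2),s['width'])
p,d,i=grab('scene','scene6')
a=cv2.resize(p[110:230,390:510],(400,400),interpolation=cv2.INTER_CUBIC)
cv2.imwrite('pics/c6.png',cv2.cvtColor(a,cv2.COLOR_RGB2BGR))
plan([(.4580,-.2180,.10,-2.195)])
E
```

```text
8.8 [0.55429 0.20284 0.17888] [ 3.1414e+00 -1.2000e-03 -2.1945e+00] [ 0.17  0.16 -0.71] 0.07788773240418645
[[40, -17, 8, 0.0], [40, -17, 9, 0.0], [40, -16, 8, 0.0], [40, -17, 9, 0.0], [40, -16, 8, 0.0]]
[[40, -17, 9, 0.0], [40, -16, 8, 0.0], [40, -17, 9, 0.0], [40, -16, 8, 0.0], [41, -17, 9, 0.0]]
end [ 0.4579 -0.2185  0.0999 -2.1935] 10 rows
```

View pics/c6.png

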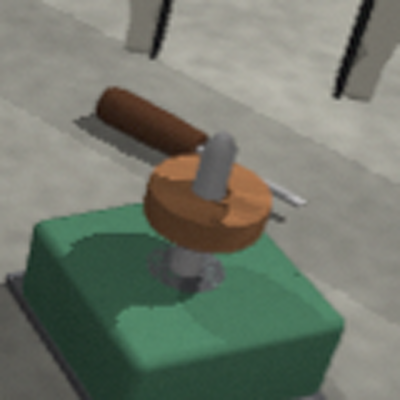

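The large ring lies flat on the flange, centred round the arbor. Moving to the medium ring.

apply_moves:
  moves:
    - [40,-17,0,0]
    - [40,-17,5,0]
    - [40,-16,10,0]
    - [40,-17,10,0]
    - [40,-16,10,0]

```text
t: 9.35
eef_pos: [0.5047, -0.0091, 0.1433]
ee_rot: [-3.141, 0.001, -2.194]
force: [0.7, 0.5, -0.5]
width: 0.0781
```

apply_moves:
  moves:
    - [40,-17,10,0]
    - [40,-16,10,0]
    - [40,-17,10,0]
    - [40,-16,10,0]
    - [41,-17,10,0]

```text
t: 9.85
eef_pos: [0.4548, -0.2209, 0.0932]
ee_rot: [-3.14, 0.001, -2.194]
force: [2.1, -0.5, 1.1]
width: 0.078
```

apply_moves:
  moves:
    - [0,0,0,0]
    - [0,0,0,0]
    - [0,0,0,0]

```text
t: 10.15
eef_pos: [0.4555, -0.2191, 0.0934]
ee_rot: [-3.141, 0.0, -2.194]
force: [0.6, 0.6, 0.4]
width: 0.078
```

```bash
cat >> rel.py <<'E'
def wring(fn,h,near,rad,off=0):
    p,d,i=load(fn); hsv=cv2.cvtColor(p,cv2.COLOR_RGB2HSV); m=((hsv[...,0]>=5)&(hsv[...,0]<=25)&(hsv[...,1]>90)).astype(np.uint8)
    v,u=np.nonzero(m&(d>0)); P=pts(i,d,np.c_[u,v]); g=(np.linalg.norm(P[:,:2]-near,axis=1)<rad+.012)&(np.abs(P[:,2]-h)<.004)
    T=P[g]; C,r=cv2.minEnclosingCircle(T[:,:2].astype(np.float32)*1000); print(fn,'ring z',np.median(T[:,2]).round(4),'circ',np.round(C,1),'r',round(r,1),'px mean',u[g].mean().round(0),v[g].mean().round(0)); return np.array(C)/1000
E
python3 - <<'E'
from rel import *
s=arm.get_state(); print(s['t'],s['eef_pos'].round(5),s['ee_rot'].round(4),s['force'].round(2),s['width'])
grab('wrist','w7')
C=wring('w7',.014,(.458,-.218),.025)
s=arm.get_state()
plan([(C[0],C[1],.004,-2.195)],rnd=1)
E
```

```text
10.15 [ 0.45552 -0.21908  0.09344] [-3.1409e+00  4.0000e-04 -2.1944e+00] [0.58 0.6  0.45] 0.07795128483131025
w7 ring z 0.014 circ [ 456.3 -218.5] r 24.7 px mean 313.0 207.0
[[-0.3, -0.2, 44.7, 0.0], [-0.3, -0.2, 44.8, 0.0]]
end [ 0.4563 -0.2185  0.004  -2.1936] 2 rows
```

View pics/w7.png

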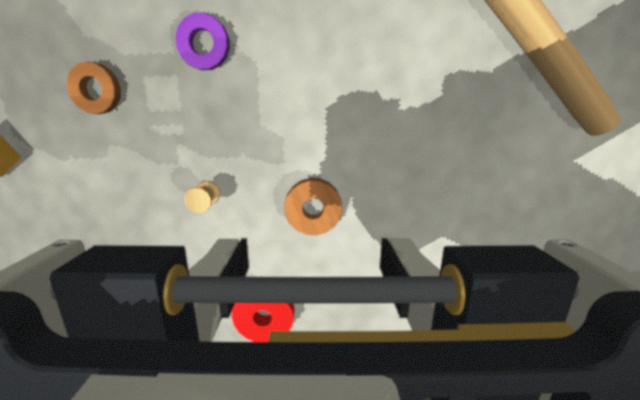

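The medium ring is centred at (313,207), the same place in the hand as the large one was. I'll descend and grip.

apply_moves:
  moves:
    - [-1,-0.3,30,0]
    - [0,0,30,0]
    - [0,0,18,0]
    - [0,0,10,0]
    - [0,0,0,0]

```text
t: 10.7
eef_pos: [0.4557, -0.2178, 0.0043]
ee_rot: [3.14, -0.001, -2.193]
force: [0.1, 0.4, 0.2]
width: 0.0777
```

apply_moves:
  moves:
    - [0,0,0,0]
    - [0,0,0,0]
    - [0,0,0,0]
    - [0,0,0,0]
    - [0,0,0,0]
  jaw: 40
  squeeze: 12

```text
t: 11.2
eef_pos: [0.4563, -0.2188, 0.0057]
ee_rot: [-3.141, 0.001, -2.195]
force: [-0.8, 0.9, 4.6]
width: 0.049
```

```bash
python3 - <<'E'
from rel import *
s=arm.get_state(); print(s['t'],s['eef_pos'].round(5),s['ee_rot'].round(4),s['force'].round(2),s['width'])
grab('wrist','w8'); C=wring('w8',.014,s['eef_pos'][:2],.025)
c0=np.array([*s['eef_pos'][:2]])
plan([(c0[0],c0[1],.17,-2.195),(.5546,.2031,.172,-2.195)])
E
```

```text
11.2 [ 0.45629 -0.21881  0.00567] [-3.1406e+00  6.0000e-04 -2.1946e+00] [-0.83  0.89  4.63] 0.04901195156345851
w8 ring z 0.0139 circ [ 456.1 -218.3] r 25.9 px mean 314.0 247.0
[[0, 0, -41, 0.0], [0, 0, -41, 0.0], [0, 0, -41, 0.0], [0, 0, -41, 0.0], [-40, 17, 0, 0.0]]
[[-40, 17, 0, 0.0], [-40, 17, 0, 0.0], [-40, 17, 0, 0.0], [-40, 16, 0, 0.0], [-40, 17, 0, 0.0]]
[[-40, 16, -1, 0.0], [-40, 17, 0, 0.0], [-40, 16, -1, 0.0], [-40, 17, 0, 0.0]]
end [ 0.5544  0.2034  0.1716 -2.1946] 14 rows
```

```bash
python3 - <<'E'
from h import *
s=arm.get_state(); print(s['t'],s['eef_pos'].round(5),s['force'].round(2),s['width'])
p,d,i=load('w8')
cv2.imwrite('pics/c8.png',cv2.cvtColor(cv2.resize(p[150:350,200:420],(770,700))[:600],cv2.COLOR_RGB2BGR))
E
```

```text
11.25 [ 0.45628 -0.21882  0.00565] [-0.69  1.1   6.01] 0.049199675183824516
```

View pics/c8.png

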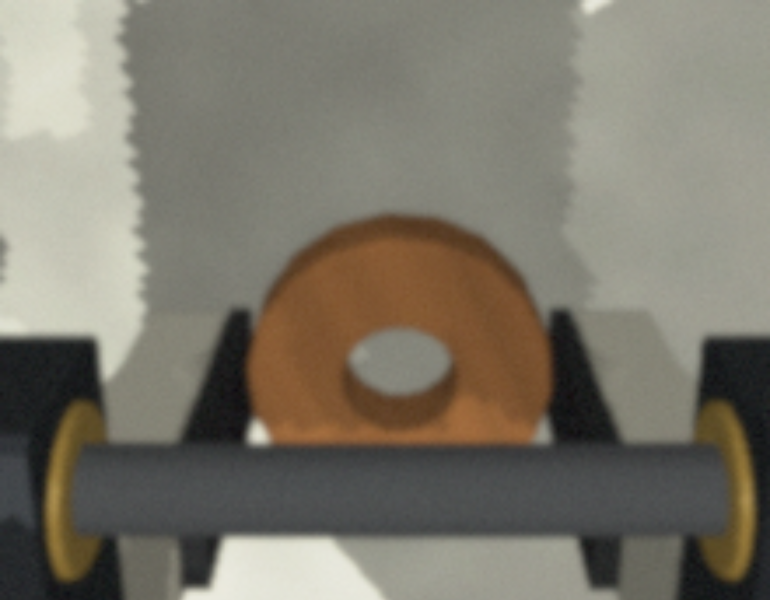

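The medium ring is held flat. The width reads 49 mm, 1 mm under nominal and plausible for a faceted rim. Its offset in the hand matches the large ring's, so I'll carry it to the same TCP position, (0.5546, 0.2031).

apply_moves:
  moves:
    - [0,0,-15,0]
    - [0,0,-35,0]
    - [0,0,-42,0]
    - [0,0,-42,0]
    - [0,0,-34,0]

```text
t: 11.75
eef_pos: [0.456, -0.2189, 0.1756]
ee_rot: [-3.14, 0.001, -2.195]
force: [1.3, -0.1, 0.2]
width: 0.0495
```

apply_moves:
  moves:
    - [-40,17,0,0]
    - [-40,17,0,0]
    - [-40,17,0,0]
    - [-40,17,0,0]
    - [-40,16,0,0]

```text
t: 12.25
eef_pos: [0.5044, -0.0057, 0.1733]
ee_rot: [-3.141, 0.0, -2.195]
force: [1.7, 0.5, -0.5]
width: 0.0492
```

apply_moves:
  moves:
    - [-40,17,0,0]
    - [-40,16,0,0]
    - [-40,17,0,0]
    - [-40,16,0,0]
    - [-40,17,0,0]

```text
t: 12.75
eef_pos: [0.5539, 0.2051, 0.173]
ee_rot: [3.141, -0.0, -2.195]
force: [0.2, 0.4, 0.6]
width: 0.0496
```

apply_moves:
  moves:
    - [0,0,0,0]
    - [0,0,0,0]
    - [0,0,0,0]

```text
t: 13.05
eef_pos: [0.5535, 0.2027, 0.1728]
ee_rot: [3.141, -0.001, -2.195]
force: [0.9, -0.4, -0.7]
width: 0.0495
```

```bash
python3 - <<'E'
from rel import *
s=arm.get_state(); print(s['t'],s['eef_pos'].round(5),s['ee_rot'].round(4),s['force'].round(2),s['width'])
grab('wrist','w9'); s=arm.get_state(); grab('scene','scene9'); print(s['eef_pos'].round(5))
C=wring('w9',s['eef_pos'][2]+.0085,s['eef_pos'][:2],.025)
z=s['eef_pos'][2]-.0057
dc,dr=ringpix('scene9',(425,90,500,160),s['eef_pos'][:2],.025,z+.014,.014,.155)
plan([(.5546,.2031,.172,-2.195)],rnd=1)
p,_,_=load('scene9'); a=cv2.resize(p[90:240,370:520],(400,400),interpolation=cv2.INTER_CUBIC)
p,_,_=load('w9'); b=cv2.resize(p[160:320,240:400],(400,400),interpolation=cv2.INTER_CUBIC)
cv2.imwrite('pics/c9.png',cv2.cvtColor(np.hstack([a,b]),cv2.COLOR_RGB2BGR))
E
```

```text
13.05 [0.55349 0.20274 0.17276] [ 3.1412e+00 -9.0000e-04 -2.1949e+00] [ 0.9  -0.45 -0.73] 0.04949940607377012
[0.55362 0.20251 0.173  ]
w9 ring z 0.1809 circ [553.8 203. ] r 25.6 px mean 314.0 248.0
scene9 obs cols 444.5 479.5 rows 120.5 144.5 | pred cols 444.4 480.1 rows 119.8 145.0
   obs-pred px -0.26 0.13
[[-1.1, -0.3, 1.2, -0.0]]
end [ 0.5546  0.2031  0.172  -2.1957] 1 rows
```

View pics/c9.png

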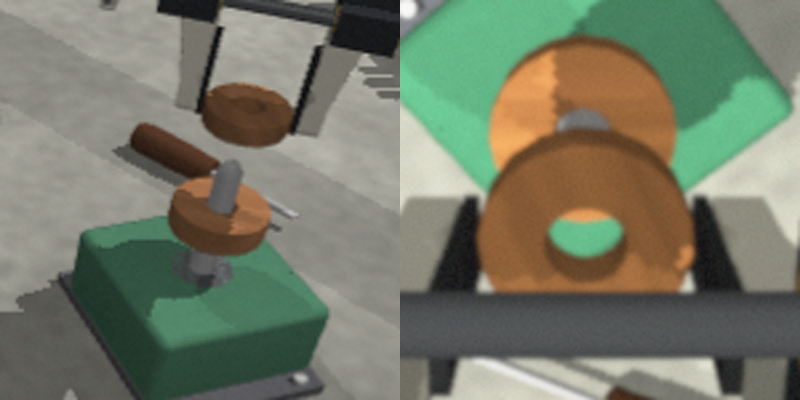

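apply_moves:
  moves:
    - [0,0,5,0]
    - [0,0,5,0]
    - [0,0,0,0]
    - [0,0,0,0]

```text
t: 13.55
eef_pos: [0.5539, 0.2032, 0.1628]
ee_rot: [3.142, -0.0, -2.195]
force: [0.7, -0.8, -0.5]
width: 0.0492
```

```bash
python3 - <<'E'
from rel import *
s=arm.get_state(); print(s['t'],s['eef_pos'].round(5),s['ee_rot'].round(4),s['force'].round(2),s['width'])
plan([(.5546,.2031,s['eef_pos'][2],-2.195)],rnd=1)
E
```

```text
13.55 [0.5539  0.20316 0.16284] [ 3.1415e+00 -5.0000e-04 -2.1949e+00] [ 0.73 -0.81 -0.45] 0.04922324605551993
[[-0.4, -0.6, 0.0, 0.0]]
end [ 0.5546  0.2031  0.1628 -2.1949] 1 rows
```

apply_moves:
  moves:
    - [-0.4,-0.6,6,0]
    - [0,0,6,0]
    - [0,0,4,0]
    - [0,0,4,0]
    - [0,0,3,0]
  squeeze: 10

```text
t: 14.05
eef_pos: [0.5546, 0.2033, 0.1396]
ee_rot: [3.142, -0.001, -2.195]
force: [0.3, -1.8, 0.0]
width: 0.0495
```

apply_moves:
  moves:
    - [0,0,3,0]
    - [0,0,3,0]
    - [0,0,0,0]

```text
t: 14.35
eef_pos: [0.5546, 0.2031, 0.1337]
ee_rot: [-3.142, -0.001, -2.195]
force: [0.9, -2.6, -1.8]
width: 0.0494
```

```bash
python3 - <<'E'
from rel import *
s=arm.get_state(); print(s['t'],s['eef_pos'].round(5),s['ee_rot'].round(4),s['force'].round(2),s['moment'].round(2),s['width'])
grab('wrist','w10'); grab('scene','scene10')
p,_,_=load('scene10'); a=cv2.resize(p[100:240,380:520],(400,400),interpolation=cv2.INTER_CUBIC)
p,_,_=load('w10'); b=cv2.resize(p[160:320,240:400],(400,400),interpolation=cv2.INTER_CUBIC)
cv2.imwrite('pics/c10.png',cv2.cvtColor(np.hstack([a,b]),cv2.COLOR_RGB2BGR))
E
```

```text
14.35 [0.55459 0.2031  0.13365] [-3.1416e+00 -8.0000e-04 -2.1946e+00] [ 0.89 -2.65 -1.83] [-1.04 -0.41 -0.02] 0.04944283967325999
```

View pics/c10.png

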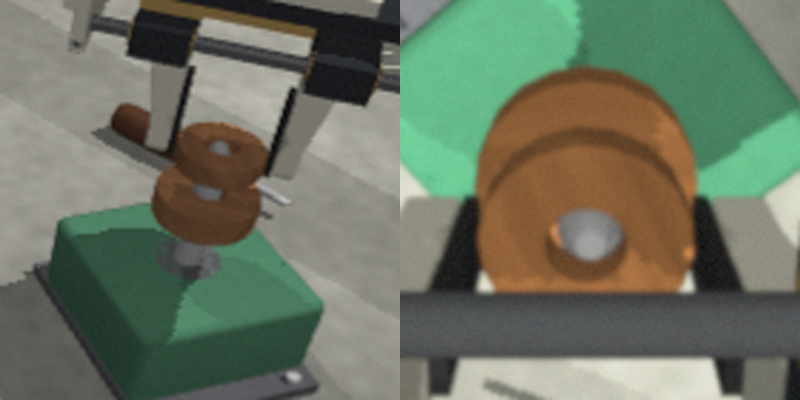

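Threaded: the tip shows in the bore at crop (590,240). There is a light side force of about 2.7 N towards -y, so I'll shift slightly that way and keep lowering.

apply_moves:
  moves:
    - [0.3,-0.3,2,0]
    - [0,0,3,0]
    - [0,0,0,0]

```text
t: 14.75
eef_pos: [0.5547, 0.203, 0.1288]
ee_rot: [3.142, -0.0, -2.195]
force: [0.8, -2.7, -0.5]
width: 0.0497
```

apply_moves:
  moves:
    - [0,0,3,0]
    - [0,0,3,0]
    - [0,0,0,0]

```text
t: 15.05
eef_pos: [0.5547, 0.203, 0.1226]
ee_rot: [3.141, -0.0, -2.195]
force: [0.9, -2.7, 0.2]
width: 0.049
```

```bash
python3 - <<'E'
from rel import *
s=arm.get_state(); print(s['t'],s['eef_pos'].round(5),s['ee_rot'].round(4),s['force'].round(2),s['moment'].round(2),s['width'])
E
```

```text
15.05 [0.55468 0.20297 0.12259] [ 3.1415e+00 -3.0000e-04 -2.1946e+00] [ 0.87 -2.66  0.17] [-1.11 -0.28  0.04] 0.049011774055250985
```

apply_moves:
  moves:
    - [0.4,-0.2,1,0]
    - [0,0,1,0]
    - [0,0,1,0]
    - [0,0,1,0]

```text
t: 15.45
eef_pos: [0.5547, 0.2029, 0.119]
ee_rot: [3.142, 0.0, -2.195]
force: [-0.5, -1.2, 0.7]
width: 0.0499
```

apply_moves:
  moves:
    - [0,0,1,0]
    - [0,0,0,0]

```text
t: 15.65
eef_pos: [0.5546, 0.2027, 0.1178]
ee_rot: [3.141, 0.0, -2.195]
force: [0.1, -0.8, 0.4]
width: 0.0496
```

apply_moves:
  moves:
    - [0,0,1,0]
    - [0,0,0,0]

```text
t: 15.85
eef_pos: [0.5547, 0.2027, 0.117]
ee_rot: [3.142, 0.0, -2.195]
force: [-0.9, 0.3, -0.2]
width: 0.0497
```

apply_moves:
  moves:
    - [0,0,0.7,0]
    - [0,0,0,0]

```text
t: 16.05
eef_pos: [0.5548, 0.2027, 0.1167]
ee_rot: [-3.141, 0.0, -2.194]
force: [-1.3, 0.2, 3.3]
width: 0.0493
```

```bash
python3 - <<'E'
from rel import *
s=arm.get_state(); print(s['t'],s['eef_pos'].round(5),s['force'].round(2),s['width'])
E
```

```text
16.05 [0.55478 0.20274 0.11673] [-1.29  0.25  3.32] 0.049341445311925414
```

Contact at 3.3 N with the medium's underside at 0.1110 m, which is the top of the large ring (0.093 + 0.018). I'll release and retreat, and check that the tall cone and jar stay clear of the gripper at the small ring.

apply_moves:
  moves:
    - [0,0,0,0]
    - [0,0,0,0]
    - [0,0,0,0]
    - [0,0,0,0]
  jaw: 66

```text
t: 16.45
eef_pos: [0.5546, 0.2025, 0.1162]
ee_rot: [3.141, -0.0, -2.195]
force: [-0.1, -0.9, 0.3]
width: 0.0653
```

apply_moves:
  moves:
    - [0,0,-5,0]
    - [0,0,-15,0]
    - [0,0,-25,0]
    - [0,0,-20,0]

```text
t: 16.85
eef_pos: [0.5549, 0.2026, 0.1828]
ee_rot: [-3.141, 0.0, -2.194]
force: [0.6, 0.1, 0.1]
width: 0.0659
```

```bash
python3 - <<'E'
from rel import *
s=arm.get_state(); print(s['t'],s['eef_pos'].round(5),s['ee_rot'].round(4),s['force'].round(2),s['width'])
p,d,i=grab('scene','scene11')
a=cv2.resize(p[110:230,390:510],(400,400),interpolation=cv2.INTER_CUBIC)
cv2.imwrite('pics/c11.png',cv2.cvtColor(a,cv2.COLOR_RGB2BGR))
for fn,b in(('side0',(175,120,225,185)),('side0',(245,65,280,112))):
    uv,P,H,_=cloud(fn,b); g=P[:,2]>.02; print(fn,b,P[g].mean(0).round(3),P[g].max(0).round(3),P[g].min(0).round(3))
plan([(.639,-.133,.10,-2.195)])
E
```

```text
16.85 [0.55493 0.20261 0.18279] [-3.1412e+00  3.0000e-04 -2.1945e+00] [0.6  0.12 0.09] 0.06594324690875347
side0 (175, 120, 225, 185) [ 0.785 -0.046  0.061] [ 0.818 -0.025  0.101] [ 0.766 -0.076  0.02 ]
side0 (245, 65, 280, 112) [ 0.765 -0.289  0.055] [ 0.835 -0.262  0.077] [ 0.733 -0.354  0.02 ]
[[28, -33, 11, 0.0], [28, -33, 11, 0.0], [28, -33, 11, 0.0], [28, -33, 11, 0.0], [28, -33, 11, 0.0]]
[[28, -33, 10, 0.0], [29, -33, 11, 0.0], [28, -32, 10, 0.0]]
end [ 0.6389 -0.1328  0.1005 -2.1938] 8 rows
```

View pics/c11.png

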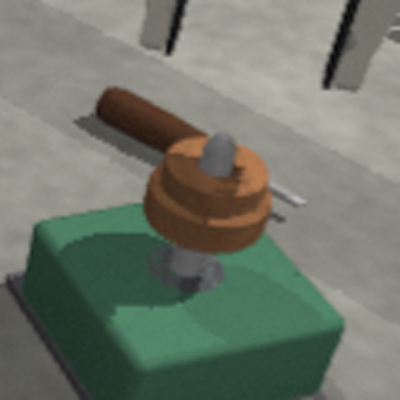

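The medium ring lies flat on the large one. The cone and jar are at least 170 mm from the small ring, so it's clear. Moving there now.

apply_moves:
  moves:
    - [28,-33,0,0]
    - [28,-33,10,0]
    - [28,-33,12,0]
    - [28,-33,12,0]
    - [28,-33,12,0]

```text
t: 17.4
eef_pos: [0.6072, -0.009, 0.1354]
ee_rot: [-3.141, 0.001, -2.194]
force: [0.2, 0.3, 0.0]
width: 0.0659
```

apply_moves:
  moves:
    - [28,-33,12,0]
    - [29,-33,12,0]
    - [28,-32,12,0]
    - [0,0,0,0]
    - [0,0,0,0]

```text
t: 17.9
eef_pos: [0.6364, -0.1349, 0.0987]
ee_rot: [3.141, -0.001, -2.197]
force: [-0.8, 0.1, -0.0]
width: 0.0656
```

```bash
python3 - <<'E'
from rel import *
s=arm.get_state(); print(s['t'],s['eef_pos'].round(5),s['ee_rot'].round(4),s['force'].round(2),s['width'])
grab('wrist','w12')
C=wring('w12',.010,(.639,-.133),.020)
plan([(C[0],C[1],.004,-2.195)],rnd=1)
E
```

```text
17.9 [ 0.63638 -0.13491  0.09868] [ 3.1406e+00 -8.0000e-04 -2.1970e+00] [-0.83  0.13 -0.04] 0.06563703920111022
w12 ring z 0.01 circ [ 639.3 -133.6] r 19.6 px mean 311.0 203.0
[[-0.6, -0.6, 31.8, -0.0], [-0.6, -0.7, 31.8, -0.0], [-0.6, -0.6, 31.7, -0.0]]
end [ 0.6393 -0.1336  0.004  -2.1955] 3 rows
```

View pics/w12.png

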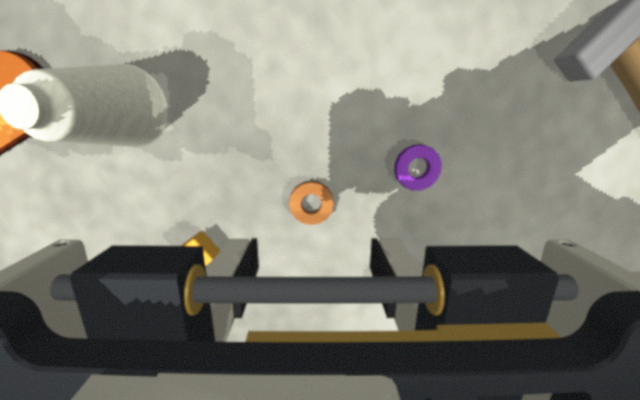

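apply_moves:
  moves:
    - [-1.5,-1.7,25,0]
    - [0,0,25,0]
    - [0,0,10,0]
    - [0,0,0,0]
    - [0,0,0,0]

```text
t: 18.45
eef_pos: [0.6398, -0.1328, 0.0405]
ee_rot: [-3.14, 0.0, -2.193]
force: [0.3, -1.1, 0.0]
width: 0.0658
```

```bash
python3 - <<'E'
from rel import *
s=arm.get_state(); print(s['t'],s['eef_pos'].round(5),s['ee_rot'].round(4),s['force'].round(2),s['width'])
grab('wrist','w13'); s=arm.get_state(); print(s['eef_pos'].round(5))
C=wring('w13',.010,(.639,-.133),.020)
plan([(C[0],C[1],.004,-2.195)],rnd=1)
E
```

```text
18.45 [ 0.63977 -0.13278  0.04049] [-3.1404e+00  5.0000e-04 -2.1932e+00] [ 0.26 -1.09  0.  ] 0.06578551083383509
[ 0.64006 -0.13294  0.04089]
w13 ring z 0.0099 circ [ 639.  -133.4] r 19.8 px mean 315.0 230.0
[[1.0, 0.6, 36.9, 0.0]]
end [ 0.639  -0.1334  0.004  -2.1935] 1 rows
```

apply_moves:
  moves:
    - [1,0,15,0]
    - [0,0,12,0]
    - [0,0,7,0]
    - [0,0,3,0]
    - [0,0,0,0]

```text
t: 19.0
eef_pos: [0.638, -0.1343, 0.0016]
ee_rot: [3.141, -0.001, -2.195]
force: [0.2, 0.7, -0.0]
width: 0.0662
```

apply_moves:
  moves:
    - [0,0,0,0]
    - [0,0,0,0]
    - [0,0,0,0]
    - [0,0,0,0]
    - [0,0,0,0]
  jaw: 30
  squeeze: 12

```text
t: 19.5
eef_pos: [0.6386, -0.1342, 0.0027]
ee_rot: [-3.141, 0.0, -2.195]
force: [0.4, -0.5, 0.3]
width: 0.0393
```

```bash
python3 - <<'E'
from rel import *
s=arm.get_state(); print(s['t'],s['eef_pos'].round(5),s['ee_rot'].round(4),s['force'].round(2),s['width'])
grab('wrist','w14'); C=wring('w14',.010,s['eef_pos'][:2],.020)
p,_,_=load('w14'); cv2.imwrite('pics/c14.png',cv2.cvtColor(cv2.resize(p[150:330,200:420],(733,600)),cv2.COLOR_RGB2BGR))
c0=s['eef_pos']
plan([(c0[0],c0[1],.17,-2.195),(.5547,.2028,.172,-2.195)])
E
```

```text
19.5 [ 0.63859 -0.13422  0.00271] [-3.1412e+00  3.0000e-04 -2.1946e+00] [ 0.4  -0.49  0.26] 0.03925098963543926
w14 ring z 0.0098 circ [ 638.8 -134. ] r 20.5 px mean 314.0 251.0
[[0, 0, -42, 0.0], [0, 0, -42, 0.0], [0, 0, -42, 0.0], [0, 0, -41, 0.0], [-28, 33, 0, 0.0]]
[[-28, 33, 0, 0.0], [-28, 33, 0, 0.0], [-28, 33, 0, 0.0], [-28, 33, -1, 0.0], [-28, 33, 0, 0.0]]
[[-28, 33, -1, 0.0], [-29, 34, 0, 0.0]]
end [ 0.5549  0.2032  0.1717 -2.1945] 12 rows
```

View pics/c14.png

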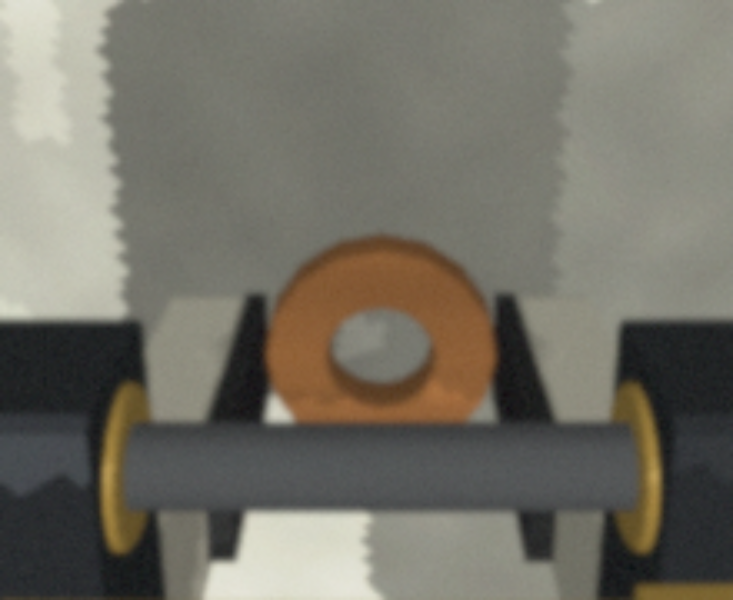

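The small ring is held flat (39.3 mm width, bore visible at crop (382,345)). It sits about 0.5 mm lower along tool y than the others did, so the TCP target becomes about (0.5543, 0.2031). I'll lift and carry.

apply_moves:
  moves:
    - [0,0,-15,0]
    - [0,0,-35,0]
    - [0,0,-42,0]
    - [0,0,-42,0]
    - [0,0,-34,0]

```text
t: 20.05
eef_pos: [0.6389, -0.1344, 0.1744]
ee_rot: [-3.139, 0.001, -2.194]
force: [1.8, -0.9, 1.0]
width: 0.0398
```

apply_moves:
  moves:
    - [-28,33,0,0]
    - [-28,33,0,0]
    - [-28,33,0,0]
    - [-28,33,0,0]
    - [-28,33,0,0]

```text
t: 20.55
eef_pos: [0.5857, 0.0773, 0.1718]
ee_rot: [-3.141, 0.001, -2.195]
force: [1.6, 0.2, -0.3]
width: 0.0397
```

apply_moves:
  moves:
    - [-28,33,0,0]
    - [-28,33,0,0]
    - [-29,34,0,0]
    - [0,0,0,0]
    - [0,0,0,0]

```text
t: 21.05
eef_pos: [0.5544, 0.2043, 0.1713]
ee_rot: [-3.141, 0.001, -2.192]
force: [0.2, -0.7, 0.3]
width: 0.0397
```

apply_moves:
  moves:
    - [0,0,0,0]
    - [0,0,0,0]
    - [0,0,0,0]
    - [0,0,0,0]

```text
t: 21.45
eef_pos: [0.555, 0.2023, 0.1704]
ee_rot: [-3.142, -0.0, -2.196]
force: [0.1, -0.2, -0.8]
width: 0.0397
```

```bash
python3 - <<'E'
from rel import *
s=arm.get_state(); print(s['t'],s['eef_pos'].round(5),s['ee_rot'].round(4),s['force'].round(2),s['width'])
grab('wrist','w15'); s=arm.get_state(); grab('scene','scene15'); print(s['eef_pos'].round(5))
z=s['eef_pos'][2]-.0027
C=wring('w15',z+.010,s['eef_pos'][:2],.020)
dc,dr=ringpix('scene15',(425,90,500,160),s['eef_pos'][:2],.020,z+.010,.010,.155)
plan([(.5543,.2031,s['eef_pos'][2],-2.195)],rnd=1)
p,_,_=load('scene15'); a=cv2.resize(p[90:240,370:520],(400,400),interpolation=cv2.INTER_CUBIC)
p,_,_=load('w15'); b=cv2.resize(p[160:320,240:400],(400,400),interpolation=cv2.INTER_CUBIC)
cv2.imwrite('pics/c15.png',cv2.cvtColor(np.hstack([a,b]),cv2.COLOR_RGB2BGR))
E
```

```text
21.45 [0.55495 0.20234 0.17042] [-3.1416e+00 -1.0000e-04 -2.1959e+00] [ 0.07 -0.24 -0.81] 0.03968540407979201
[0.55493 0.20249 0.17038]
w15 ring z 0.1775 circ [555.  202.6] r 20.3 px mean 314.0 250.0
scene15 obs cols 448.5 476.5 rows 124.5 142.5 | pred cols 448.1 476.5 rows 123.8 143.4
   obs-pred px 0.2 -0.12
[[-0.0, 0.7, -0.0, -0.0]]
end [ 0.5543  0.2031  0.1704 -2.1955] 1 rows
```

View pics/c15.png

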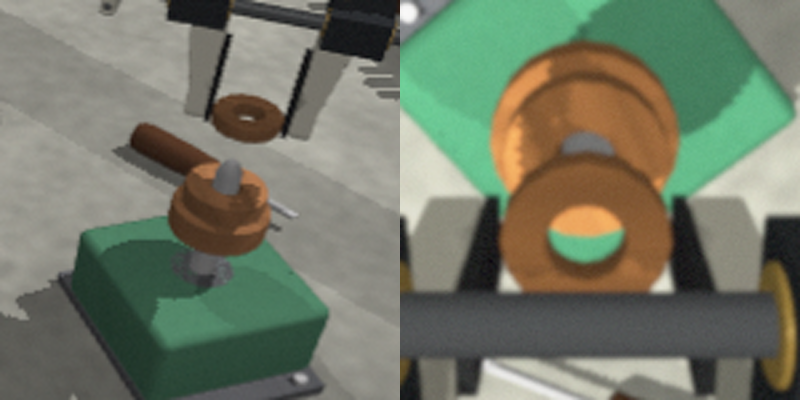

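apply_moves:
  moves:
    - [0,0.6,8,0]
    - [0,0,8,0]
    - [0,0,5,0]
    - [0,0,4,0]
    - [0,0,0,0]
  squeeze: 10

```text
t: 22.05
eef_pos: [0.5538, 0.2033, 0.1444]
ee_rot: [3.141, -0.001, -2.195]
force: [-0.4, -0.3, 1.0]
width: 0.0397
```

apply_moves:
  moves:
    - [0,0,3,0]
    - [0,0,3,0]
    - [0,0,3,0]
    - [0,0,0,0]

```text
t: 22.45
eef_pos: [0.5541, 0.2032, 0.136]
ee_rot: [-3.142, -0.001, -2.195]
force: [0.9, -2.0, -0.9]
width: 0.0397
```

```bash
python3 - <<'E'
from rel import *
s=arm.get_state(); print(s['t'],s['eef_pos'].round(5),s['ee_rot'].round(4),s['force'].round(2),s['moment'].round(2),s['width'])
grab('wrist','w16'); grab('scene','scene16')
p,_,_=load('scene16'); a=cv2.resize(p[100:240,380:520],(400,400),interpolation=cv2.INTER_CUBIC)
p,_,_=load('w16'); b=cv2.resize(p[160:320,240:400],(400,400),interpolation=cv2.INTER_CUBIC)
cv2.imwrite('pics/c16.png',cv2.cvtColor(np.hstack([a,b]),cv2.COLOR_RGB2BGR))
E
```

```text
22.45 [0.55413 0.20319 0.13596] [-3.1416e+00 -7.0000e-04 -2.1947e+00] [ 0.92 -2.03 -0.91] [-0.52 -0.26  0.01] 0.03966220608734038
```

View pics/c16.png

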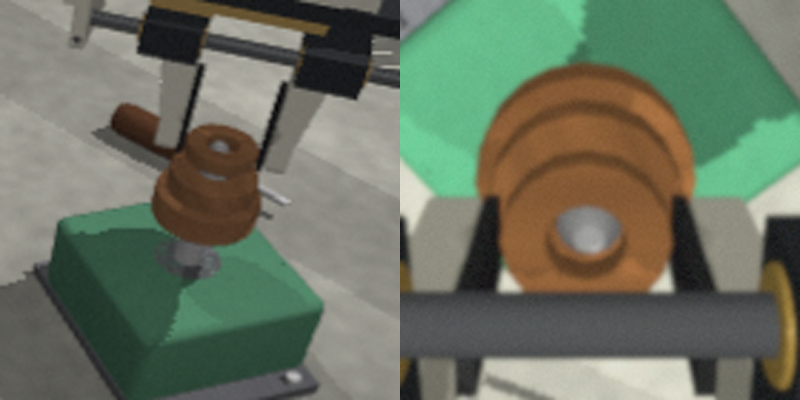

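The tip is in the small ring's bore, with a light push towards (+x, -y). I'll nudge that way and lower.

apply_moves:
  moves:
    - [0.3,-0.4,2,0]
    - [0,0,2,0]
    - [0,0,2,0]
    - [0,0,0,0]

```text
t: 22.95
eef_pos: [0.5543, 0.203, 0.1301]
ee_rot: [3.141, -0.0, -2.195]
force: [0.5, -0.5, -0.0]
width: 0.0396
```

apply_moves:
  moves:
    - [0,0,1,0]
    - [0,0,0,0]

```text
t: 23.15
eef_pos: [0.5544, 0.203, 0.1293]
ee_rot: [-3.142, -0.0, -2.195]
force: [-0.7, -1.1, 0.1]
width: 0.0397
```

apply_moves:
  moves:
    - [0,0,1,0]
    - [0,0,0,0]

```text
t: 23.35
eef_pos: [0.5544, 0.203, 0.1283]
ee_rot: [-3.142, -0.0, -2.195]
force: [0.4, -0.7, -0.2]
width: 0.0397
```

apply_moves:
  moves:
    - [0,0,0.7,0]
    - [0,0,0,0]

```text
t: 23.55
eef_pos: [0.5544, 0.203, 0.1277]
ee_rot: [-3.142, -0.0, -2.195]
force: [0.6, -1.4, 0.5]
width: 0.0398
```

```bash
python3 - <<'E'
from rel import *
s=arm.get_state(); print(s['t'],s['eef_pos'].round(5),s['force'].round(2),s['width'])
E
```

```text
23.55 [0.55441 0.20303 0.1277 ] [ 0.64 -1.36  0.55] 0.03976475392156434
```

apply_moves:
  moves:
    - [0,0,0.6,0]
    - [0,0,0,0]

```text
t: 23.75
eef_pos: [0.5546, 0.203, 0.1276]
ee_rot: [-3.141, 0.0, -2.194]
force: [-0.5, -1.5, 3.7]
width: 0.0401
```

```bash
python3 - <<'E'
from rel import *
s=arm.get_state(); print(s['t'],s['eef_pos'].round(5),s['force'].round(2),s['width'])
E
```

```text
23.75 [0.55456 0.20304 0.12758] [-0.48 -1.53  3.69] 0.040062345296828165
```

Contact at 3.7 N where expected (small ring's underside at 0.125 m). I'll release, rise above the tip, and check the stack.

apply_moves:
  moves:
    - [0,0,0,0]
    - [0,0,0,0]
    - [0,0,0,0]
    - [0,0,0,0]
  jaw: 56

```text
t: 24.15
eef_pos: [0.5544, 0.2032, 0.1269]
ee_rot: [3.141, -0.0, -2.195]
force: [0.1, 0.1, -0.0]
width: 0.0557
```

apply_moves:
  moves:
    - [0,0,-4,0]
    - [0,0,-8,0]
    - [0,0,-10,0]
    - [0,0,-8,0]
    - [0,0,0,0]

```text
t: 24.65
eef_pos: [0.5553, 0.2036, 0.1591]
ee_rot: [-3.14, 0.003, -2.194]
force: [-0.3, 0.4, -0.2]
width: 0.0562
```

```bash
python3 - <<'E'
from rel import *
s=arm.get_state(); print(s['t'],s['eef_pos'].round(5),s['ee_rot'].round(4),s['force'].round(2),s['width'])
p,d,i=grab('scene','scene17')
grab('wrist','w17')
a=cv2.resize(p[100:240,380:520],(400,400),interpolation=cv2.INTER_CUBIC)
p2,_,_=load('w17'); b=cv2.resize(p2[160:320,240:400],(400,400),interpolation=cv2.INTER_CUBIC)
cv2.imwrite('pics/c17.png',cv2.cvtColor(np.hstack([a,b]),cv2.COLOR_RGB2BGR))
uv,P,H,_=cloud('scene17',(420,130,490,200)); g=(H[:,1]<70)&(P[:,2]>.136)&(np.linalg.norm(P[:,:2]-[.555,.2025],axis=1)<.012)
print('tip pts',g.sum(),P[g].mean(0).round(4) if g.sum() else '')
E
```

```text
24.65 [0.55529 0.20358 0.15905] [-3.1404e+00  2.9000e-03 -2.1944e+00] [-0.27  0.45 -0.2 ] 0.05617031387634609
tip pts 40 [0.5583 0.2001 0.1395]
```

View pics/c17.png

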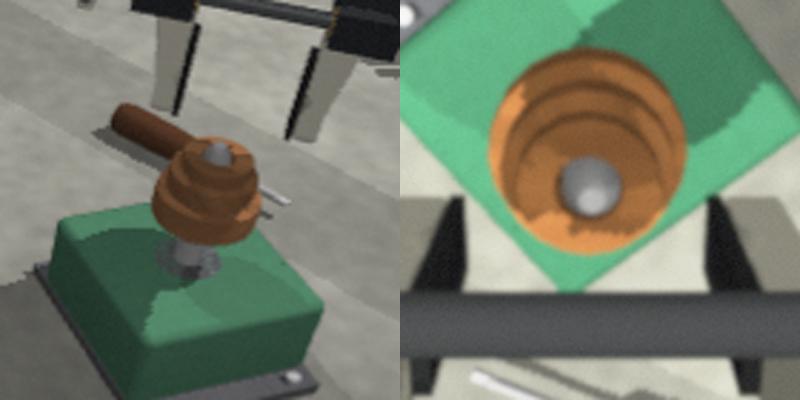

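All three rings are stacked flat, and the arbor tip is centred between the open fingers. I'll narrow the jaws to 23 mm so each fingertip presses on the small ring beside the arbor, then approach.

apply_moves:
  moves:
    - [0,0,0,0]
    - [0,0,0,0]
    - [0,0,0,0]
    - [0,0,0,0]
    - [0,0,0,0]
  jaw: 23

```text
t: 25.25
eef_pos: [0.5544, 0.203, 0.1569]
ee_rot: [3.142, -0.0, -2.195]
force: [-0.2, -0.1, 0.1]
width: 0.0245
```

```bash
python3 - <<'E'
from rel import *
s=arm.get_state(); print(s['t'],s['eef_pos'].round(5),s['ee_rot'].round(4),s['force'].round(2),s['width'])
grab('wrist','w18'); p,d,i=grab('scene','scene18'); print(arm.get_state()['eef_pos'].round(5))
a=cv2.resize(p[90:230,380:520],(400,400),interpolation=cv2.INTER_CUBIC)
p2,_,_=load('w18'); b=cv2.resize(p2[160:320,240:400],(400,400),interpolation=cv2.INTER_CUBIC)
cv2.imwrite('pics/c18.png',cv2.cvtColor(np.hstack([a,b]),cv2.COLOR_RGB2BGR))
E
```

```text
25.25 [0.55435 0.20302 0.15692] [ 3.1415e+00 -3.0000e-04 -2.1946e+00] [-0.19 -0.11  0.1 ] 0.02452736682792344
[0.5544  0.20304 0.15698]
```

View pics/c18.png

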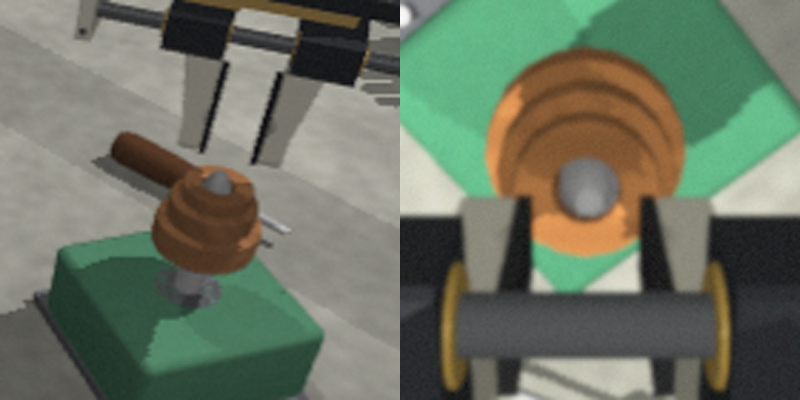

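The fingers straddle the arbor evenly: their inner faces are at crop x of about 530 and 640, and the tip is at 587. I'll descend to just above the small ring, then creep.

apply_moves:
  moves:
    - [0,0,7,0]
    - [0,0,6,0]
    - [0,0,4,0]
    - [0,0,2,0]
    - [0,0,0,0]

```text
t: 25.85
eef_pos: [0.5542, 0.2029, 0.1375]
ee_rot: [3.141, -0.001, -2.195]
force: [-0.5, 0.4, -0.1]
width: 0.0228
```

apply_moves:
  moves:
    - [0,0,1,0]
    - [0,0,1,0]

```text
t: 26.05
eef_pos: [0.5545, 0.2031, 0.1362]
ee_rot: [-3.141, 0.0, -2.195]
force: [0.9, 0.2, 0.4]
width: 0.0232
```

apply_moves:
  moves:
    - [0,0,1,0]
    - [0,0,0,0]

```text
t: 26.25
eef_pos: [0.5545, 0.2031, 0.1353]
ee_rot: [-3.141, 0.0, -2.195]
force: [-0.0, -0.8, 0.8]
width: 0.0228
```

apply_moves:
  moves:
    - [0,0,1,0]
    - [0,0,0,0]

```text
t: 26.45
eef_pos: [0.5546, 0.2031, 0.1346]
ee_rot: [-3.141, 0.001, -2.194]
force: [-0.6, -0.6, 4.5]
width: 0.0231
```

apply_moves:
  moves:
    - [0,0,1,0]
    - [0,0,0,0]

```text
t: 26.65
eef_pos: [0.5546, 0.2031, 0.1337]
ee_rot: [-3.141, 0.001, -2.194]
force: [-1.5, -0.5, 5.2]
width: 0.0232
```

apply_moves:
  moves:
    - [0,0,1,0]
    - [0,0,0,0]

```text
t: 26.85
eef_pos: [0.5546, 0.2031, 0.1327]
ee_rot: [-3.141, 0.001, -2.194]
force: [-1.5, -0.3, 4.7]
width: 0.0235
```

Contact at 0.135 m, and the flange is now sliding under about 5 N of drag. I predict the stop near TCP z of 0.122, so I'll keep creeping at 10 mm/s.

apply_moves:
  moves:
    - [0,0,1,0]
    - [0,0,1,0]
    - [0,0,1,0]

```text
t: 27.15
eef_pos: [0.5547, 0.2031, 0.1298]
ee_rot: [-3.141, 0.001, -2.194]
force: [-1.5, -0.9, 6.4]
width: 0.0229
```

apply_moves:
  moves:
    - [0,0,1,0]
    - [0,0,1,0]
    - [0,0,0,0]

```text
t: 27.45
eef_pos: [0.5546, 0.2031, 0.1276]
ee_rot: [-3.141, 0.001, -2.194]
force: [-1.0, -0.1, 4.9]
width: 0.0229
```

apply_moves:
  moves:
    - [0,0,1,0]
    - [0,0,1,0]
    - [0,0,0,0]

```text
t: 27.75
eef_pos: [0.5546, 0.2031, 0.1256]
ee_rot: [-3.141, 0.001, -2.194]
force: [-1.6, 0.3, 4.2]
width: 0.0225
```

apply_moves:
  moves:
    - [0,0,1,0]
    - [0,0,0,0]

```text
t: 27.95
eef_pos: [0.5546, 0.2031, 0.1247]
ee_rot: [-3.141, 0.001, -2.194]
force: [-1.8, -0.5, 4.6]
width: 0.0228
```

apply_moves:
  moves:
    - [0,0,1,0]
    - [0,0,0,0]

```text
t: 28.15
eef_pos: [0.5547, 0.2031, 0.1237]
ee_rot: [-3.141, 0.001, -2.194]
force: [-1.0, -0.9, 5.3]
width: 0.0228
```

apply_moves:
  moves:
    - [0,0,0.5,0]
    - [0,0,0,0]

```text
t: 28.35
eef_pos: [0.5547, 0.2031, 0.1232]
ee_rot: [-3.141, 0.001, -2.194]
force: [-1.1, -1.3, 6.4]
width: 0.0229
```

apply_moves:
  moves:
    - [0,0,0.6,0]
    - [0,0,0,0]

```text
t: 28.55
eef_pos: [0.5547, 0.2031, 0.1227]
ee_rot: [-3.141, 0.001, -2.194]
force: [-1.6, 0.1, 6.0]
width: 0.023
```

apply_moves:
  moves:
    - [0,0,0.6,0]
    - [0,0,0,0]

```text
t: 28.75
eef_pos: [0.5547, 0.2031, 0.122]
ee_rot: [-3.141, 0.001, -2.194]
force: [-1.8, -0.7, 5.7]
width: 0.0228
```

apply_moves:
  moves:
    - [0,0,0.6,0]
    - [0,0,0,0]

```text
t: 28.95
eef_pos: [0.5546, 0.2031, 0.1214]
ee_rot: [-3.141, 0.001, -2.194]
force: [-1.9, -0.3, 5.4]
width: 0.0228
```

apply_moves:
  moves:
    - [0,0,0.5,0]
    - [0,0,0,0]

```text
t: 29.15
eef_pos: [0.5547, 0.2031, 0.121]
ee_rot: [-3.141, 0.001, -2.194]
force: [-1.1, -0.3, 5.3]
width: 0.023
```

apply_moves:
  moves:
    - [0,0,0.5,0]
    - [0,0,0,0]

```text
t: 29.35
eef_pos: [0.5547, 0.2031, 0.1208]
ee_rot: [-3.141, 0.001, -2.194]
force: [-3.1, -0.8, 8.1]
width: 0.0231
```

apply_moves:
  moves:
    - [0,0,0.5,0]
    - [0,0,0,0]

```text
t: 29.55
eef_pos: [0.5548, 0.2031, 0.1208]
ee_rot: [-3.141, 0.001, -2.194]
force: [-3.6, -1.5, 11.6]
width: 0.0227
```

The stop is felt: TCP z stays at 0.1208 while the force rises from 8.1 to 11.6 N. I'll bring it up to about 15 N.

apply_moves:
  moves:
    - [0,0,0.4,0]
    - [0,0,0,0]

```text
t: 29.75
eef_pos: [0.5549, 0.2031, 0.1207]
ee_rot: [-3.14, 0.001, -2.194]
force: [-3.2, -1.2, 14.7]
width: 0.023
```

```bash
python3 - <<'E'
from rel import *
s=arm.get_state(); print(s['t'],s['eef_pos'].round(5),s['force'].round(2),s['width'])
E
```

```text
29.75 [0.55486 0.20315 0.1207 ] [-3.19 -1.16 14.74] 0.02304715863797973
```

apply_moves:
  moves:
    - [0,0,0.1,0]
    - [0,0,0,0]
    - [0,0,0,0]
    - [0,0,0,0]

```text
t: 30.15
eef_pos: [0.5549, 0.2031, 0.1207]
ee_rot: [-3.14, 0.001, -2.194]
force: [-5.5, -2.2, 14.5]
width: 0.0226
```

apply_moves:
  moves:
    - [0,0,0,0]
    - [0,0,0,0]
    - [0,0,0,0]
    - [0,0,0,0]

```text
t: 30.55
eef_pos: [0.5549, 0.2031, 0.1207]
ee_rot: [-3.14, 0.001, -2.194]
force: [-4.8, -0.5, 15.0]
width: 0.0232
```

```bash
python3 - <<'E'
from rel import *
s=arm.get_state(); print(s['t'],s['eef_pos'].round(5),s['force'].round(2),s['width'])
p,d,i=grab('scene','scene20')
a=cv2.resize(p[90:230,380:520],(500,500),interpolation=cv2.INTER_CUBIC)
cv2.imwrite('pics/c20.png',cv2.cvtColor(a,cv2.COLOR_RGB2BGR))
E
```

```text
30.55 [0.55486 0.20313 0.12071] [-4.78 -0.49 15.05] 0.023150667236836852
```

View pics/c20.png

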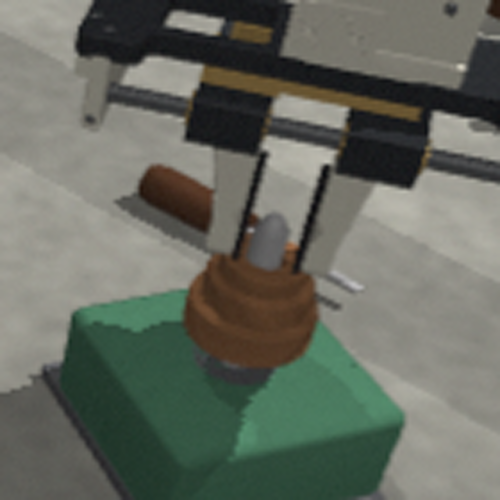

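The flange is down near the box, and I've held 15 N for about 0.8 s with the stack flat. There is a side load of about 5 N in x, so I'll relax it slightly and hold a moment longer, so the vertical force on the flange is clearly above 12 N.

apply_moves:
  moves:
    - [0.2,0.3,0.1,0]
    - [0,0,0,0]
    - [0,0,0,0]
    - [0,0,0,0]

```text
t: 31.0
eef_pos: [0.5548, 0.2031, 0.1207]
ee_rot: [-3.14, 0.002, -2.194]
force: [-2.7, -2.2, 14.2]
width: 0.0231
```

```bash
python3 - <<'E'
from rel import *
s=arm.get_state(); print(s['t'],s['eef_pos'].round(5),s['force'].round(2),s['moment'].round(2),s['width'])
E
```

```text
31.0 [0.55481 0.20314 0.1207 ] [-2.67 -2.22 14.25] [-0.66  1.48 -0.04] 0.023115074845815365
```

apply_moves:
  moves:
    - [0,0,0.2,0]
    - [0,0,0,0]
    - [0,0,0,0]
    - [0,0,0,0]
    - [0,0,0,0]

```text
t: 31.5
eef_pos: [0.5548, 0.2032, 0.1207]
ee_rot: [-3.14, 0.002, -2.194]
force: [-4.4, -1.1, 15.7]
width: 0.0231
```

apply_moves:
  moves:
    - [0,0,0,0]
    - [0,0,0,0]

```text
t: 31.7
eef_pos: [0.5548, 0.2031, 0.1207]
ee_rot: [-3.14, 0.002, -2.194]
force: [-4.3, -1.7, 16.1]
width: 0.0229
```

I held about 16 N for another 0.7 s. Now I'll lift off gently, straight up, and check.

apply_moves:
  moves:
    - [0,0,-0.5,0]
    - [0,0,-1,0]
    - [0,0,-2,0]
    - [0,0,-4,0]
    - [0,0,-8,0]

```text
t: 32.2
eef_pos: [0.5536, 0.2028, 0.1336]
ee_rot: [3.141, -0.002, -2.195]
force: [-0.1, 0.1, -0.3]
width: 0.0231
```

apply_moves:
  moves:
    - [0,0,-15,0]
    - [0,0,-25,0]
    - [0,0,-25,0]
    - [0,0,-20,0]
    - [0,0,0,0]

```text
t: 32.7
eef_pos: [0.5556, 0.2039, 0.2228]
ee_rot: [-3.139, 0.005, -2.194]
force: [-0.2, 0.3, -0.1]
width: 0.0228
```

```bash
python3 - <<'E'
from rel import *
s=arm.get_state(); print(s['t'],s['eef_pos'].round(5),s['ee_rot'].round(4),s['force'].round(2),s['width'])
p,d,i=grab('scene','scene21'); grab('wrist','w21')
a=cv2.resize(p[110:230,390:510],(400,400),interpolation=cv2.INTER_CUBIC)
p2,_,_=load('w21'); b=cv2.resize(p2[120:320,220:420],(400,400),interpolation=cv2.INTER_CUBIC)
cv2.imwrite('pics/c21.png',cv2.cvtColor(np.hstack([a,b]),cv2.COLOR_RGB2BGR))
uv,P,H,_=cloud('w21',(220,120,420,285)); g=(H[:,0]>=5)&(H[:,0]<=25)&(H[:,1]>90)&(np.linalg.norm(P[:,:2]-[.5547,.203],axis=1)<.04)
Q=P[g]
for n,h,r in(('large',.0797+.018,.03),('medium',.0797+.032,.025),('small',.0797+.042,.02)):
    T=Q[np.abs(Q[:,2]-h)<.004]; 
    if len(T)>20:
        C,rr=cv2.minEnclosingCircle(T[:,:2].astype(np.float32)*1000); A=np.c_[T[:,:2]-T[:,:2].mean(0),np.ones(len(T))]; k=np.linalg.lstsq(A,T[:,2],rcond=None)[0]
        print(n,'top z',np.median(T[:,2]).round(4),'exp',round(h,4),'circ',np.round(C,1),round(rr,1),'tilt',np.hypot(k[0],k[1]).round(3),len(T))
E
```

```text
32.7 [0.55558 0.20385 0.22278] [-3.1392  0.0051 -2.1941] [-0.23  0.29 -0.08] 0.022812902692745444
large top z 0.0965 exp 0.0977 circ [555.3 203.1] 29.5 tilt 0.003 595
medium top z 0.1105 exp 0.1117 circ [554.5 203.2] 24.9 tilt 0.004 624
small top z 0.1204 exp 0.1217 circ [554.5 203.5] 20.0 tilt 0.004 1030
```

View pics/c21.png

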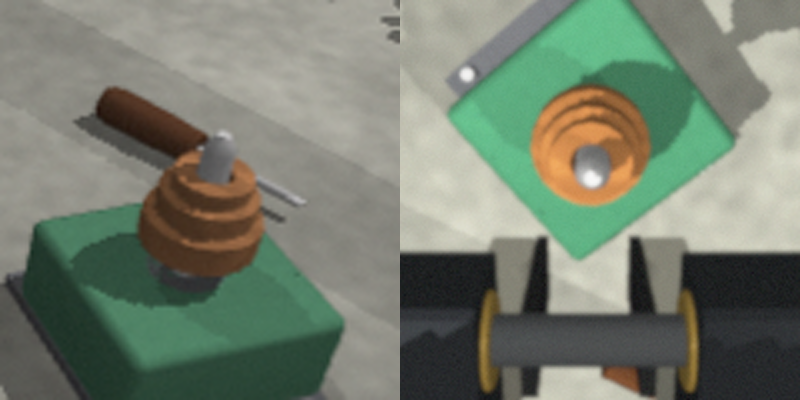

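The stack is flat: ring-top spacing is 14.0 and 9.9 mm, tilts are about 0.004 rad, and the three are concentric within 1 mm. I'll do a last check that the bench items haven't moved, then hand in.

apply_moves:
  moves:
    - [0,0,-10,0]
    - [0,0,0,0]
    - [0,0,0,0]
    - [0,0,0,0]

```text
t: 33.2
eef_pos: [0.5539, 0.203, 0.2285]
ee_rot: [3.141, -0.001, -2.195]
force: [0.4, 0.2, 0.1]
width: 0.0227
```

```bash
python3 - <<'E'
from rel import *
s=arm.get_state(); print(s['t'],s['eef_pos'].round(5),s['force'].round(2),s['width'],np.abs(s['qd']).max().round(4))
p,d,i=grab('scene','scene22')
p0,d0,i0=load('scene0')
for n,(x0,y0,x1,y1) in dict(bobbin=(231,214,252,238),wax=(322,262,352,294),purple=(180,266,212,294)).items():
    r=[]
    for q,dd in((p0,d0),(p,d)):
        h=cv2.cvtColor(q,cv2.COLOR_RGB2HSV)[y0:y1,x0:x1]; m=h[...,1]>80; v,u=np.nonzero(m); r.append((u.mean()+x0,v.mean()+y0,m.sum()))
    print(n,np.round(r,1).tolist())
cv2.imwrite('pics/scene22v.png',cv2.cvtColor(p,cv2.COLOR_RGB2BGR))
E
```

```text
33.2 [0.55386 0.20301 0.22855] [0.4  0.17 0.15] 0.022672946504411134 0.0022
bobbin [[241.1, 225.8, 179.0], [241.1, 225.8, 179.0]]
wax [[336.0, 278.2, 571.0], [335.9, 278.2, 572.0]]
purple [[195.3, 279.5, 456.0], [195.3, 279.5, 455.0]]
```

View pics/scene22v.png

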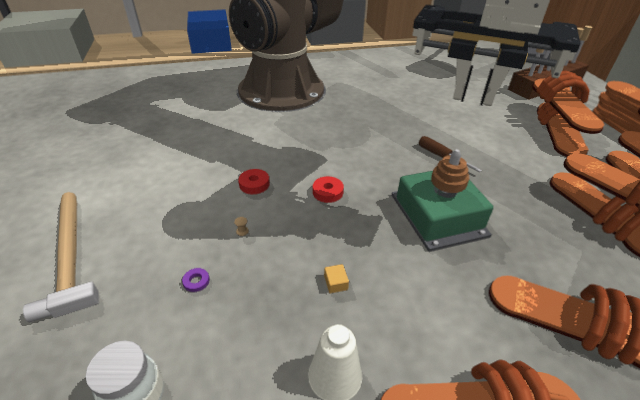

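The scene view shows the three brown rings stacked on the arbor at (450,175). The red rings (254,181) and (328,189), the purple ring (195,279), the bobbin, the wax and the other items are where they were, and the gripper is clear and at rest. Handing in.

```bash
python3 - <<'E'
from station import arm
print(arm.job_done())
E
```

```text
the job is handed in; nothing more can be done
None
```

The spindle is built up and the job is handed in at about 33 s of the 72 s allowed. The hand-in gives no verdict.

**What I did:** I threaded the large, medium and small brown rings onto the arbor in that order. Each was lowered with force checks and set down with about 3–6 N of contact. I then pressed the stack home with the two fingertips straddling the arbor, creeping at 10 mm/s or slower. The flange slid about 14 mm at 5–6 N of drag and stopped with the tool at 0.1208 m. I held 14–16 N there for about 2 s, and the highest reading during the press was 16.1 N vertical. Then I lifted straight off.

**Last checks:**
- **Stack:** the ring tops are 14.0 and 9.9 mm apart, against 14 and 10 expected. Tilt is under 0.005 rad, and the rings are concentric within about 1 mm.
- **Bench:** the bobbin, wax and purple ring were within 0.1 pixel of their starting pixels. By eye, the other things on the bench also look unmoved.
- **Gripper:** clear of everything, at rest, with close to zero force.

**What disagreed:**
- The scene camera's first ring-to-arbor measurement was about 3 mm off the wrist view. A cleaner edge comparison agreed with the wrist view, and I used that.
- The medium ring read 49 mm in the jaws instead of 50.
- The flange stopped about 1 mm lower than the camera-based prediction.
- The tops measured about 1.2 mm lower than the tool position implied, all by the same amount.
- A side load of about 3–5 N was present during the press.

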